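# Charge a grinding jar from the ball dispenser

## Robot

A 7-joint arm with a two-finger parallel gripper is mounted at the origin on a cart in front of the work surface, level with it; the furniture and walls round the work are solid. World frame = base frame: x ahead of the robot, y to its left, z up, the work surface at z = 0. Lengths are in m, angles in rad, forces in N, time in s.
With the tool pointing down it reaches from about 0.425 to 0.875 m from the base axis. Payload 9.9 kg.
Tool frame: the origin (TCP) lies at the very end of the fingers, on their centre line; the grasp point (between the pads) lies 19 mm behind it (grasp_offset is the y of the grasp point in the tool frame, in m); y points along the fingers, z is the direction in which the jaws open and shut, and the axes are right-handed (so a half turn about y gives the same grasp; the last joint's range is limited). The gripper opens to 85 mm and grips with 20 to 120 N. Pads are 22 mm wide; open, the fingers measure 114 mm over their backs; the gripper's body (76 mm by 85 mm) begins 54 mm behind the grasp point. The pads swing forward as they close: fully open they stand 13 mm farther back than shut.
Start: joints at [1.224, 0.576, 0.025, 1.437, -0.015, 1.129, -0.057], TCP at [0.175, -0.652, 0.231] pointing down, gripper open.
Joint ranges: [-2.76, 2.76], [-0.34, 2.15], [-1.52, 1.57], [0.19, 2.46], [-1.09, 4.23], [0.17, 1.99], [-2.82, 2.82]. Speed limits (rad/s): [2.22, 2.22, 3.01, 3.01, 3.14, 3.14, 3.14].

## Interface

Orientations are given as a unit quaternion [w, x, y, z].
In Python, from plant import get_state, grab_frame, finish_job, look_for, trace, grasp_offset gives the robot as it stands.
- The arm moves only by the tool step_arm, never from a script. Its argument "motion" is one flat list of numbers, 5 for each row, row after row: the shift along the tool's x, y, z in cm, then the turn about the tool's y in rad, then the gripper's target within -1 to 1 (fully open at 1, half-way at 0, shut at -1). In form: [tx, ty, tz, roll, claw, tx, ty, tz, roll, claw, ...]. A call has 1 to 8 rows; each row is the pose to reach, as a shift and turn from the pose commanded when the call began, along the tool's axes at that moment; what a row does not reach only later rows make up. A row lasts 1/8 s, in which the tool goes at most 62.5 mm and 10.7 degrees, less where a joint would pass 70% of its speed; a pose out of reach is approached as far as the arm can. A call with a gripper value outside its range is refused whole. The fingers move at their own pace and stop on an object; "force" is the grip in N (left out, the last holds). Time passes only in rows, so rows that repeat a pose let the fingers close. It gives the time, the measured TCP pose, the force and the opening at its end, in the units of the state.
- get_state(): the state, without advancing time (a new reading comes with each control period).
- grab_frame(name): name is "side" or "top"; returns a dict with "pixels" (480x640x3 uint8, blue, green, red), "intrinsics" (3x3 intrinsics, pixels), "D" ([k1, k2, p1, p2, k3] as OpenCV has them; the pictures are not rectified), "R" (3x3) and "t" (3): a world point X has camera coordinates R X + t. Camera axes: x right, y down, z forward; pixel columns grow to the right and rows downward; lengths in m; the calibration is good to about 2 mm. A picture is of the moment at which its call begins. There is no depth.
- finish_job(): hands the job in, once; it reports no verdict.
Trained networks look in a picture, given as the dict that the camera call returned (one of the last four; its "shot" number tells which), for a name from the list of things; names that differ only in an ending like _2 or _b are one class to them, and where a whole thing is asked for, a point or a joint stands for the part that bears it (a point fixed in the world has none). Each returns a list of dicts, best first, with "conf" (0 to 1); they miss things now and then, are a little off and sometimes report something else, mostly with a low value. They report only what shows in the picture. A call takes as long as a camera call. They do not tell look-alikes from the thing itself.
- look_for(picture, thing): "point" ([x, y, z] in m, in world coordinates, good to about 4 mm: the middle of the surface that is visible of it).
- trace(picture, thing): "pixels" (480x640 bool, what is visible of it).
The state is a dict: "t": time; "qpos": joint angles; "dq": joint speeds; "joint_efforts": joint torques, N m; "ee_pos": TCP position; "orientation": TCP orientation; "contact_force": force on the tool from outside, world axes, zero at the start; "ft_torque": the same for the moment, N m; "width": finger opening in m.
Only numpy, scipy, OpenCV 4.12 (cv2) and the standard library are available. Lean on these libraries where they do the work, as an engineer would, in place of code of your own. Each camera call takes 0.05 s, during which the arm holds its last target.

## Task

Charge the grinding jar from the ball dispenser: first take the stirring rod out of its stand, stir the ceramic balls at the bottom of the funnel hopper well round until the ring of balls has clearly shifted, so that none hang together, and hang the rod back in its stand. Then pull the dispenser's spring-return dosing slide out by its handle until the line across the slide meets the mark on the guide rails, so that all the balls run down into the jar, and keep hold of it there: the job finishes while you are still holding the slide at the mark. Leave the jar where it is, and the loose lid and the beaker too.

Things in the scene. Friction and masses are not known exactly. Their poses are not given: they have to be found in the camera images.
- dispenser: Bench ball dispenser, fixed: base, posts, steel funnel hopper on top (116 mm across, rim 139 mm above the table), dosing slide between two aluminium rails (x -131 to +112 mm, 92 mm apart outside, top 96 mm high), dark spring tubes outside them (x -12 to +113, y +-56 mm, as high). Origin on the table under the hopper's centre, z up. The slide is pulled out along its own -x axis.
- hopper_floor (a point): Centre of the hopper's round bottom opening (54 mm across), on the upper face of the closed slide, 90 mm above the table; the balls lie there. Axes as the dispenser's. The inner radius is 27 mm up to 6 mm above this point, then the funnel widens evenly to 55 mm at 38 mm above it and goes straight up to the rim at 49 mm above it.
- dose_slide (a joint): How far the dosing slide is pulled out, in m: 0 closed, 0.080 at its stop, 0.062 when its line lies at the mark. There the slide's 58 mm hole is right under the hopper's opening; past the mark it closes again. Springs pull the slide shut with about 2.8 N when closed and 8 N at the mark.
- slide_handle (a point): Centre of the bar of the slide's black bridge handle, 136 mm above the table: 14 mm thick along the slide's direction (this point's x), 78 mm long across it (y), 16 mm high, 34 mm free below it between the two end legs. Closed, it is 137 mm from the hopper's axis and 72 mm clear of the rim. It is pulled out along this point's -x.
- index_line (a point): Middle of the dark line that runs across the slide's steel upper face (moves with the slide).
- mark (a point): Middle between the two dark marks, one across each guide rail (fixed to the dispenser). The slide is at the mark when the index line lies on the line between them; with the slide closed it is 62 mm short of it. Axes as the dispenser's.
- rod_grip (a point): Middle of the stirring rod's round grey handle (15 mm diameter, 54 mm long, ribbed); z points up along the rod. The handle's top is 27 mm above this point, a round collar (26 mm diameter, 4 mm thick) begins 27 mm below it. In the stand it is 131 mm above the table. 70 g or so.
- rod_tip (a point): Lower, rounded end of the stirring rod's steel shaft (8 mm diameter), 90 mm below the underside of the collar and 121 mm below rod_grip; z points up along the rod.
- stand_hole (a point): Centre of the 14 mm hole in the upper plate of the small white rod stand (fixed), at the plate's upper face 100 mm above the table. Plate 56 x 70 mm, 8 mm thick, the hole's edge chamfered. The rod hangs upright in it by its collar, which lies on the plate, its tip 10 mm above the table.
- grinding_jar: Open steel grinding jar (86 mm outside, 74 mm inside, 60 mm high, floor 6 mm thick, 0.8 kg) standing on the dispenser's base under the outlet. Origin: centre of its underside, 10 mm above the table. Stays where it is.
- ball_0_center (a point): Centre of one of the seven white ceramic grinding balls (15 mm diameter, 11 g); it lies in the ring of six.
- ball_1_center (a point): Centre of one of the seven white ceramic grinding balls (15 mm diameter, 11 g); it lies in the ring of six.
- ball_2_center (a point): Centre of one of the seven white ceramic grinding balls (15 mm diameter, 11 g); it lies in the ring of six.
- ball_3_center (a point): Centre of one of the seven white ceramic grinding balls (15 mm diameter, 11 g); it lies in the ring of six.
- ball_4_center (a point): Centre of one of the seven white ceramic grinding balls (15 mm diameter, 11 g); it lies in the ring of six.
- ball_5_center (a point): Centre of one of the seven white ceramic grinding balls (15 mm diameter, 11 g); it lies in the ring of six.
- ball_6_center (a point): Centre of one of the seven white ceramic grinding balls (15 mm diameter, 11 g); it lies in the middle.
- jar_lid: Round steel lid with a knob (86 mm across, 32 mm high) on the table; origin at its underside. Leave it alone.
- beaker_100: Empty glass beaker (55 mm across, 70 mm high) on the table; origin at its underside. Leave it alone.
There are look-alikes about, which are no part of the job. What is shaped like the grinding_jar but blue is not meant. What is shaped like the part that bears rod_grip but green is not meant.

How it is judged:
By the outcome, as a careful person would: the job done as asked, in the order asked, and still so for the second after the job is handed in, while the arm keeps its last pose, push and grip.
It also fails if it takes over 72 s, if anything falls off the work surface, if the arm or the gripper's body presses on something with over 40 N, if the wrist force passes 120 N, or if a joint passes its speed limit or range.

## Working session

There is one attempt and no reset: what is moved stays moved. The work goes in short steps, Python scripts to look and compute and a tool call to move; the robot and the scene stay as the last step left them, time stands still between calls to the robot, and variables do not carry over. Pictures are saved under pics/ and viewed, and the job is handed in when it is done.

Besides the shell and the picture viewer there is one more tool, called after "Call:" as name(argument=value, ...) on one line, values as JSON. step_arm: Moves the arm, as the interface text tells. Its arguments: {"type":"object","properties":{"motion":{"type":"array","items":{"type":"number"}},"force":{"type":"number"}},"required":["motion"]}

```bash
ls; mkdir -p pics; python3 - <<'E'
from plant import *
import cv2, pickle
s=get_state(); print(s)
print(grasp_offset)
for n in ("side","top"):
    f=grab_frame(n); cv2.imwrite(f"pics/{n}0.png",f["pixels"]); print(n,f["shot"],f["intrinsics"],f["D"],f["R"],f["t"])
    pickle.dump(f,open(f"{n}0.pkl","wb"))
E
```

```text
pics
{'t': 0.0, 'qpos': array([ 1.22419424,  0.57649856,  0.02483423,  1.43794762, -0.01502467,
        1.12898133, -0.05653241]), 'dq': array([ 1.52316805e-03,  7.45462481e-05, -4.10392728e-04, -7.03249579e-04,
        3.93728439e-04,  1.02307669e-03, -1.02244159e-04]), 'joint_efforts': array([-1.75530411e-03, -7.65762877e+01,  2.24935077e+00, -2.85969865e+01,
        1.52461248e-02,  1.27344491e-02,  7.77973969e-05]), 'ee_pos': array([ 0.17525291, -0.65136844,  0.230451  ]), 'orientation': array([ 0.09255022, -0.09274375,  0.7015864 , -0.70043527]), 'contact_force': array([-0.05802947, -0.37031243, -0.52203308]), 'ft_torque': array([-0.05696787,  0.0101451 , -0.02334294]), 'width': 0.08576941553233387}
-0.0187
side 1 [[614.74499884   0.         315.28670614]
 [  0.         614.74499884 240.38922773]
 [  0.           0.           1.        ]] [0.00425424 0.         0.         0.         0.        ] [[ 0.96300372 -0.26911497 -0.01417616]
 [-0.10512196 -0.32669178 -0.93926666]
 [ 0.24813948  0.90600751 -0.34289529]] [-0.55025847  0.13769335  1.28862412]
top 2 [[481.75361332   0.         315.30233958]
 [  0.         481.75361332 242.73501167]
 [  0.           0.           1.        ]] [-0.07721517  0.          0.          0.          0.        ] [[ 0.00436584 -0.99995696  0.00818621]
 [-0.98811741 -0.00557161 -0.15359993]
 [ 0.15363893 -0.00741835 -0.98809921]] [-0.11121125  0.53520428  1.00012065]
```

View pics/side0.png

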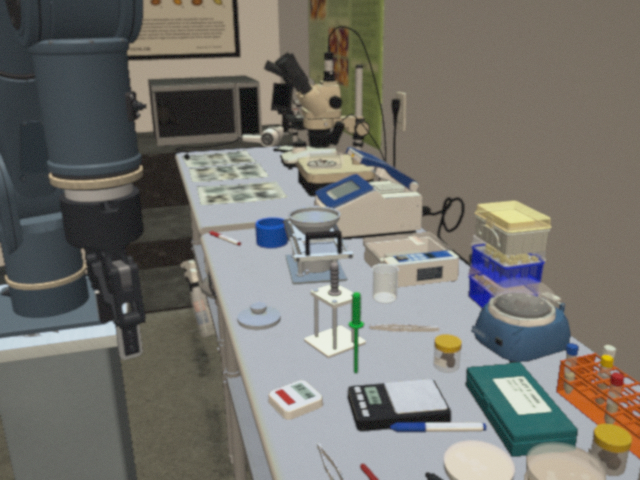

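View pics/top0.png

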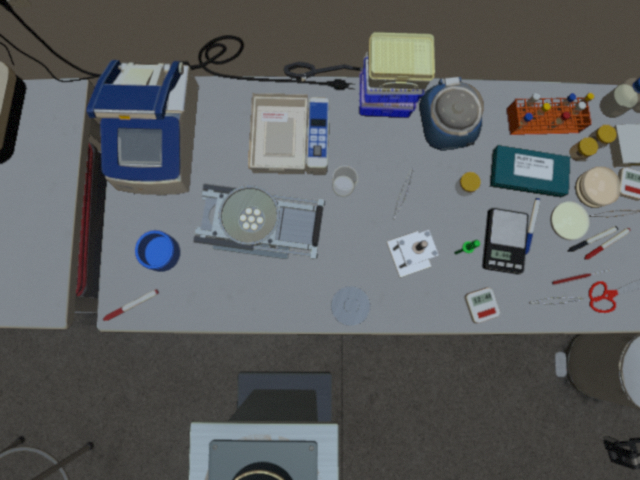

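```bash
cat > h.py <<'E'
from plant import *
import cv2, numpy as np, pickle
from scipy.spatial.transform import Rotation as Ro
def undist(f,px):
    p=cv2.undistortPoints(np.array(px,float).reshape(-1,1,2),f["intrinsics"],f["D"]).reshape(-1,2)
    return np.c_[p,np.ones(len(p))]
def onplane(f,px,z):
    R,t=np.array(f["R"]),np.array(f["t"]); C=-R.T@t; d=undist(f,px)@R
    return C+d*((z-C[2])/d[:,2])[:,None]
def proj(f,X):
    r,_=cv2.Rodrigues(np.array(f["R"])); return cv2.projectPoints(np.array(X,float).reshape(-1,1,3),r,np.array(f["t"]),f["intrinsics"],f["D"])[0].reshape(-1,2)
def tri(fs,pxs):
    A=[];b=[]
    for f,p in zip(fs,pxs):
        R,t=np.array(f["R"]),np.array(f["t"]); C=-R.T@t; d=(undist(f,[p])@R)[0]; d/=np.linalg.norm(d)
        P=np.eye(3)-np.outer(d,d); A.append(P); b.append(P@C)
    return np.linalg.lstsq(np.vstack(A),np.hstack(b),rcond=None)[0]
def Rt(): # tool->world
    w,x,y,z=get_state()["orientation"]; return Ro.from_quat([x,y,z,w]).as_matrix()
def crop(f,name,x0,y0,w,h,k,pts=()):
    im=f["pixels"][y0:y0+h,x0:x0+w].copy(); im=cv2.resize(im,None,fx=k,fy=k,interpolation=cv2.INTER_CUBIC)
    for p in pts: cv2.circle(im,(int((p[0]-x0+.5)*k),int((p[1]-y0+.5)*k)),3,(0,0,255),1)
    cv2.imwrite("pics/"+name,im)
E
python3 - <<'E'
from h import *
print(Rt().round(3))
names="dispenser hopper_floor slide_handle index_line mark rod_grip rod_tip stand_hole grinding_jar ball_0_center ball_6_center jar_lid beaker_100 dose_slide".split()
for c in ("top","side"):
    f=grab_frame(c); pickle.dump(f,open(c+"1.pkl","wb"))
    for n in names:
        try: r=look_for(f,n)
        except Exception as e: print(c,n,e); continue
        print(c,n,[(np.round(q["point"],4).tolist(),round(q["conf"],2),proj(f,q["point"])[0].round(0).tolist()) for q in r[:8]])
    if c=="top":
        crop(f,"topd.png",180,170,160,110,5); crop(f,"topr.png",370,210,160,80,5)
    else:
        crop(f,"sided.png",270,200,100,90,6); crop(f,"sider.png",290,250,100,130,5)
E
```

```text
[[-0.966 -0.     0.26 ]
 [-0.26   0.001 -0.966]
 [ 0.    -1.    -0.001]]
top dispenser [([0.5652, 0.0064, 0.0981], 0.81, [260.0, 224.0])]
top hopper_floor [([0.5661, 0.006, 0.097], 0.65, [260.0, 224.0])]
top slide_handle [([0.5717, -0.062, 0.0902], 0.59, [293.0, 222.0])]
top index_line [([0.5701, -0.0591, 0.0927], 0.8, [292.0, 222.0])]
top mark [([0.5657, 0.0031, 0.0943], 0.88, [262.0, 224.0])]
top rod_grip [([0.5175, -0.4218, 0.0997], 0.59, [468.0, 248.0]), ([0.517, -0.3124, 0.1226], 0.57, [417.0, 246.0])]
top rod_tip [([0.5239, -0.4204, 0.1003], 0.48, [467.0, 245.0]), ([0.5143, -0.311, 0.1235], 0.44, [417.0, 248.0])]
top stand_hole [([0.5908, 0.0078, 0.1024], 0.73, [259.0, 211.0]), ([0.5142, -0.3019, 0.1005], 0.57, [410.0, 249.0]), ([0.5167, -0.3128, 0.1202], 0.44, [417.0, 247.0])]
top grinding_jar [([0.5217, 0.2424, 0.0237], 0.64, [156.0, 249.0]), ([0.5687, -0.0667, 0.0921], 0.33, [295.0, 223.0])]
top ball_0_center [([0.5772, 0.0402, 0.0994], 0.46, [243.0, 218.0]), ([0.5712, -0.0644, 0.0901], 0.36, [294.0, 222.0])]
top ball_6_center [([0.5776, 0.0222, 0.1031], 0.5, [252.0, 218.0])
[... 796 characters left out ...]
([0.5177, -0.436, 0.0917], 0.63, [355.0, 327.0])]
side rod_tip [([0.5228, -0.4311, 0.0947], 0.76, [357.0, 324.0]), ([0.515, -0.3279, 0.1268], 0.54, [334.0, 281.0]), ([0.5593, -0.0266, 0.0949], 0.47, [313.0, 240.0])]
side stand_hole [([0.5054, -0.3276, 0.0104], 0.73, [329.0, 341.0])]
side grinding_jar [([0.5705, -0.0169, 0.0275], 0.88, [317.0, 266.0]), ([0.5096, 0.2036, 0.0429], 0.61, [271.0, 232.0]), ([0.504, -0.3297, 0.0072], 0.27, [328.0, 343.0])]
side ball_0_center []
side ball_6_center []
side jar_lid [([0.4019, -0.2011, 0.0114], 0.57, [259.0, 317.0])]
side beaker_100 []
side dose_slide [([0.5642, -0.1119, 0.0937], 0.82, [326.0, 253.0]), ([0.5615, -0.0266, 0.0917], 0.48, [314.0, 241.0])]
```

View pics/topd.png

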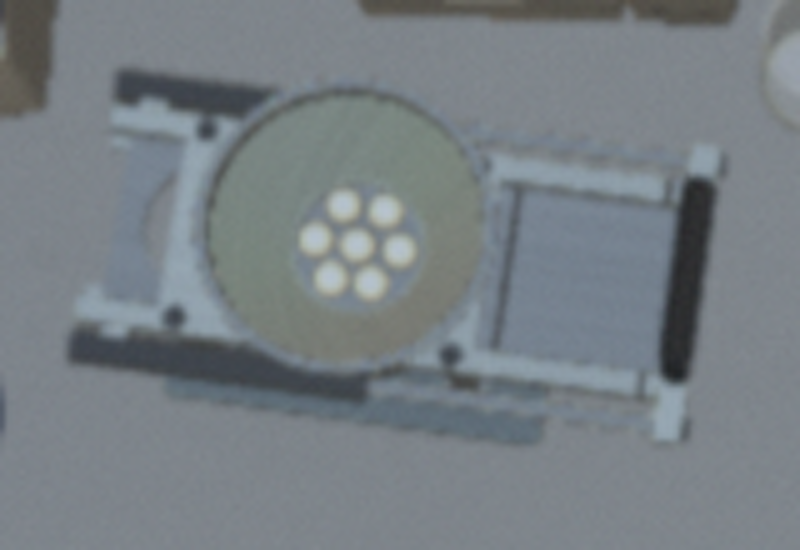

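View pics/topr.png

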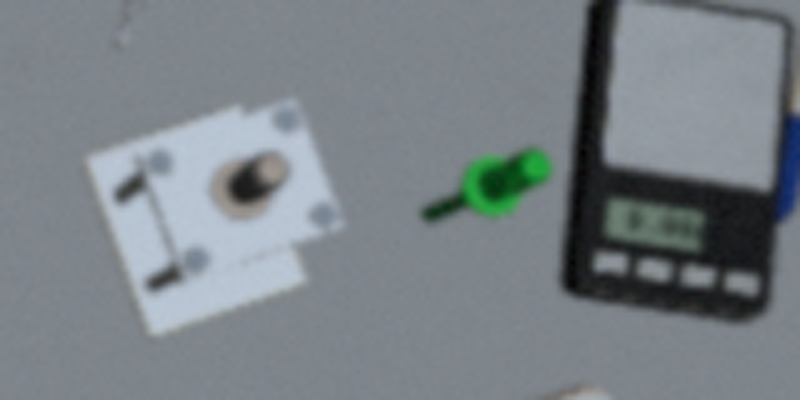

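View pics/sided.png

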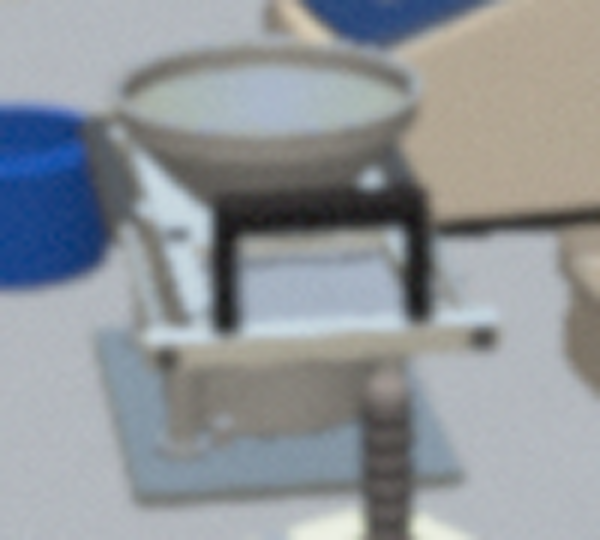

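View pics/sider.png

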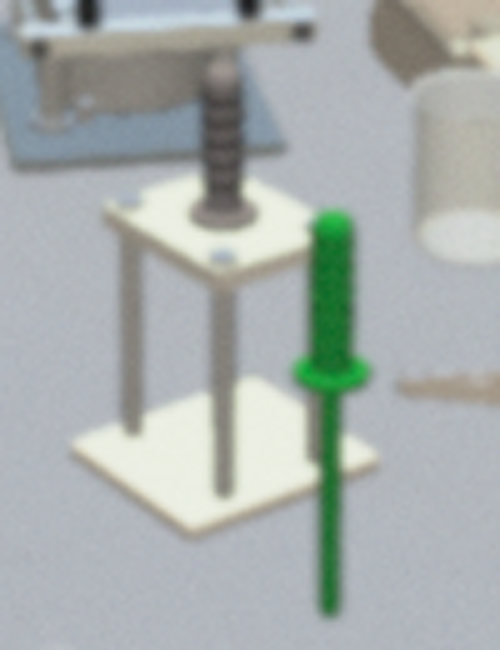

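```bash
python3 - <<'E'
from h import *
T=pickle.load(open("top1.pkl","rb"));S=pickle.load(open("side1.pkl","rb"))
c=lambda x,y,x0=180,y0=170,k=5:(x0+x/k-.5,y0+y/k-.5)
print("handle top",onplane(T,[c(270,165,370,210)],.156),"collar",onplane(T,[c(240,188,370,210)],.103))
print("side grip",S and tri([T,S],[c(270,165,370,210),(290+222/5-.5,250+68/5-.5)]))
print("side handle top on z .154",onplane(S,[(290+222/5-.5,250+68/5-.5)],.155), onplane(S,[(290+222/5-.5,250+215/5-.5)],.102))
print("rim",onplane(T,[c(348,228)],.139),"ball6",onplane(T,[c(357,245)],.0975))
r=onplane(T,[c(344,205),c(386,210),c(400,250),c(371,283),c(330,279),c(315,240)],.0975);print("balls",r,r.mean(0))
print("handle ends",onplane(T,[c(702,180),c(675,380)],.144))
print("line",onplane(T,[c(519,190),c(497,348)],.090))
print("marks",onplane(T,[c(668,190),c(642,380)],.096))
print("rail post ends",onplane(T,[c(705,160),c(670,425)],.096))
print("lid etc side handle", onplane(S,[(270+215/6-.5,200+208/6-.5),(270+425/6-.5,200+200/6-.5)],.136))
# rim from side
g=cv2.cvtColor(T["pixels"],cv2.COLOR_BGR2GRAY)
E
```

```text
handle top [[ 0.51963787 -0.31695852  0.156     ]] collar [[ 0.51839478 -0.31681677  0.103     ]]
side grip [ 0.5193061  -0.31679909  0.15637435]
side handle top on z .154 [[ 0.51999595 -0.31365017  0.155     ]] [[ 0.51740301 -0.32132393  0.102     ]]
rim [[0.57520377 0.02334636 0.139     ]] ball6 [[0.576939 0.024962 0.0975  ]]
balls [[0.59379846 0.03079108 0.0975    ]
 [0.59176672 0.01333631 0.0975    ]
 [0.57492551 0.00714931 0.0975    ]
 [0.5610156  0.01878048 0.0975    ]
 [0.56260357 0.03572956 0.0975    ]
 [0.57895933 0.04238792 0.0975    ]] [0.5771782  0.02469578 0.0975    ]
handle ends [[ 0.59425682 -0.11651368  0.144     ]
 [ 0.51440865 -0.10622955  0.144     ]]
line [[ 0.60225466 -0.0411002   0.09      ]
 [ 0.5354277  -0.03301879  0.09      ]]
marks [[ 0.60123054 -0.10323885  0.096     ]
 [ 0.52151416 -0.09300073  0.096     ]]
rail post ends [[ 0.61410134 -0.11854998  0.096     ]
 [ 0.50300326 -0.10455487  0.096     ]]
lid etc side handle [[ 0.52430639 -0.09849582  0.136     ]
 [ 0.59630679 -0.11296845  0.136     ]]
```

Candidates for the rod: the grey one hanging in the white stand (top ≈(421,246), side ≈(335,280)) and the green one standing free (top ≈(470,246), side ≈(356,325)). The description says grey in the stand, and the crops confirm it. Jars: the steel one is under the outlet (side ≈(317,266)), and the blue one (top ≈(156,249)) is the look-alike. The dispenser's handle points towards -y in the world frame.

Call:
step_arm(motion=[-41.9,0,-23.4,0.39,1,-41.9,0,-23.4,0.39,1,-41.9,0,-23.4,0.39,1,-41.9,0,-23.4,0.39,1,-41.9,0,-23.4,0.39,1,-41.9,0,-23.4,0.39,1,-41.9,0,-23.4,0.39,1,-41.9,0,-23.4,0.39,1])

```text
t: 2.6
ee_pos: [0.5215, -0.314, 0.2314]
orientation: [-0.044, 0.044, 0.706, -0.705]
contact_force: [-0.5, -0.9, 0.4]
width: 0.0852
```

```bash
cat >> h.py <<'E'
def delta(target,yaw=None):
    s=get_state(); R=Rt(); d=R.T@(np.array(target)-s["ee_pos"])*100
    print("t",round(s["t"],2),"pos",s["ee_pos"].round(4),"toolz",R[:2,2].round(4),"tool delta cm",d.round(2),"F",s["contact_force"].round(1),"w",round(s["width"],4))
    return d
E
python3 - <<'E'
from h import *
delta([.519,-.317,.112])
f=grab_frame("top"); r=look_for(f,"rod_grip"); print([(np.round(q["point"],4),q["conf"]) for q in r])
crop(f,"a1.png",360,190,160,120,5)
f=grab_frame("side"); crop(f,"a2.png",240,160,200,180,4)
E
```

```text
t 2.6 pos [ 0.5215 -0.314   0.2314] toolz [-0.1239 -0.9923] tool delta cm [ 0.22 11.94  0.34] F [-0.5 -0.9  0.4] w 0.0852
[(array([ 0.5207, -0.3103,  0.1207]), 0.51)]
```

View pics/a2.png

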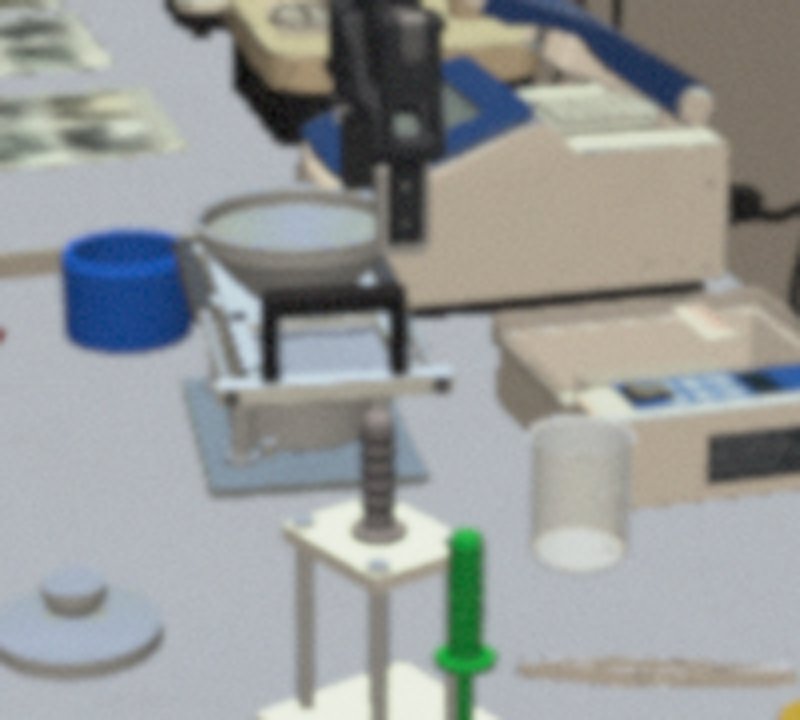

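View pics/a1.png

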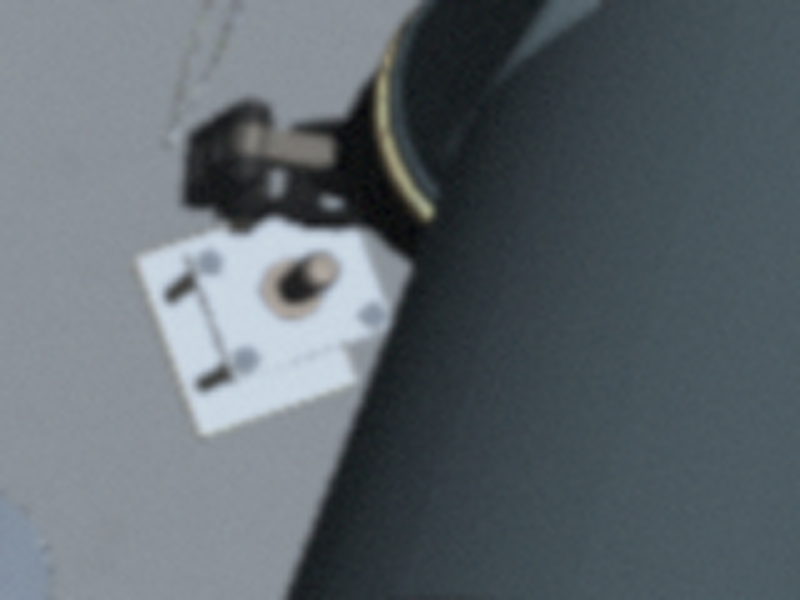

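Call:
step_arm(motion=[0,5,0,0,1,0,8,0,0,1,0,8,0,0,1])

```text
t: 3.12
ee_pos: [0.517, -0.3175, 0.1495]
orientation: [-0.047, 0.044, 0.706, -0.705]
contact_force: [0.8, -0.4, 0.2]
width: 0.0856
```

```bash
python3 - <<'E'
from h import *
delta([.519,-.317,.112])
f=grab_frame("side"); crop(f,"a3.png",290,200,100,130,6)
delta([.519,-.317,.112])
E
```

```text
t 3.12 pos [ 0.517  -0.3175  0.1495] toolz [-0.1285 -0.9917] tool delta cm [-0.21  3.75 -0.08] F [ 0.8 -0.4  0.2] w 0.0856
t 3.17 pos [ 0.5181 -0.318   0.1512] toolz [-0.1284 -0.9917] tool delta cm [-0.08  3.92 -0.11] F [ 0.9 -0.   1.4] w 0.0852
```

View pics/a3.png

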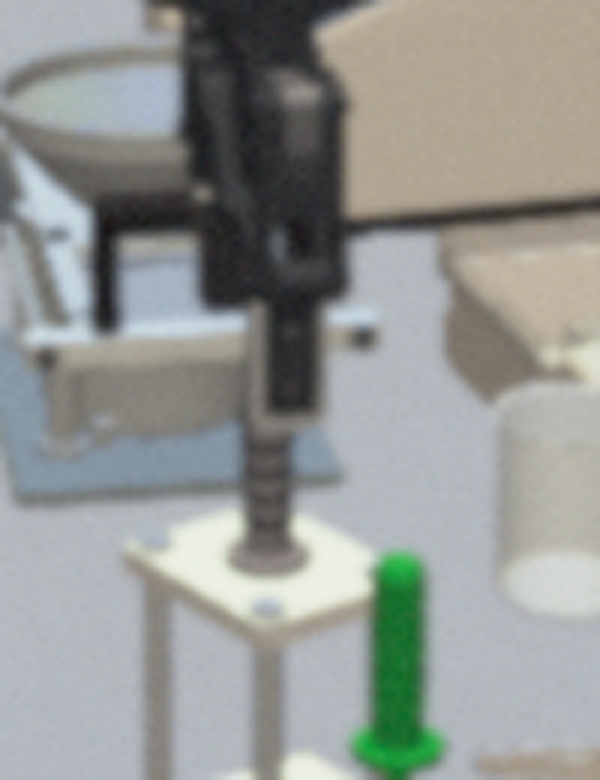

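```bash
python3 - <<'E'
from h import *
S=pickle.load(open("side1.pkl","rb")); R=Rt(); p=get_state()["ee_pos"]
for o in (.043,.05,.057):
  print(o,[(proj(S,p+R@np.array([dx,-.005,o]))[0]-[290,200])*6 for dx in (-.011,0,.011)])
X=np.array([.519,-.317,0]); print([(proj(S,X+[0,0,z])[0]-[290,200])*6 for z in (.158,.102)])
E
```

```text
0.043 [array([326.44371175, 435.2120013 ]), array([287.90942757, 437.86165499]), array([249.26872662, 440.51881795])]
0.05 [array([331.13625455, 444.88657834]), array([292.36451691, 447.56642359]), array([253.4850393 , 450.25391953])]
0.057 [array([335.88852217, 454.68427726]), array([296.8763849 , 457.39486894]), array([257.75515962, 460.11325635])]
[array([263.50407062, 373.5969743 ]), array([264.2204848, 548.4452962])]
```

Call:
step_arm(motion=[-0.1,3.8,0,0,1,-0.1,3.8,0,0,1,-0.1,3.8,0,0,-1,-0.1,3.8,0,0,-1,-0.1,3.8,0,0,-1,-0.1,3.8,0,0,-1,-0.1,3.8,0,0,-1,-0.1,3.8,0,0,-1], force=60)

```text
t: 4.18
ee_pos: [0.5204, -0.3172, 0.1139]
orientation: [0.045, -0.045, -0.706, 0.706]
contact_force: [0.0, 0.1, 5.1]
width: 0.0136
```

```bash
python3 - <<'E'
from h import *
f=grab_frame("side"); crop(f,"a4.png",290,200,100,130,6)
delta([.52,-.317,.112])
E
```

```text
t 4.22 pos [ 0.5204 -0.3172  0.1139] toolz [-0.1268 -0.9919] tool delta cm [ 0.04  0.19 -0.01] F [-0.3  0.7  6. ] w 0.0137
```

View pics/a4.png

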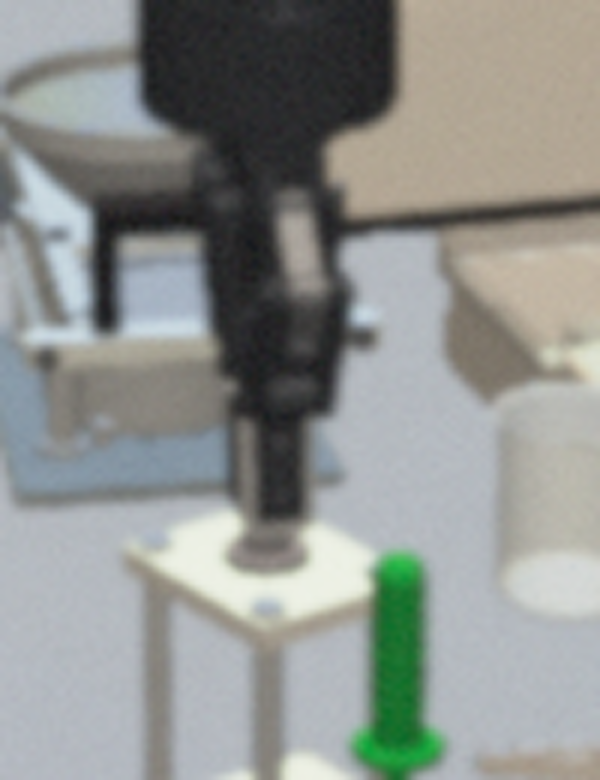

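Call:
step_arm(motion=[0,-3,0,0,-1,0,-9,0,0,-1,0,-15.5,0,0,-1,0,-15.5,0,0,-1,0,-15.5,0,0,-1], force=90)

```text
t: 4.85
ee_pos: [0.5199, -0.3169, 0.2679]
orientation: [-0.045, 0.045, 0.706, -0.706]
contact_force: [-0.7, -0.3, -1.2]
width: 0.0134
```

```bash
python3 - <<'E'
from h import *
f=grab_frame("side"); crop(f,"a5.png",270,130,120,180,4)
delta([.577,.0247,.27])
E
```

```text
t 4.9 pos [ 0.5196 -0.3167  0.267 ] toolz [-0.1268 -0.9919] tool delta cm [ -1.37  -0.27 -34.59] F [ 0.2 -0.6 -0.6] w 0.013
```

View pics/a5.png

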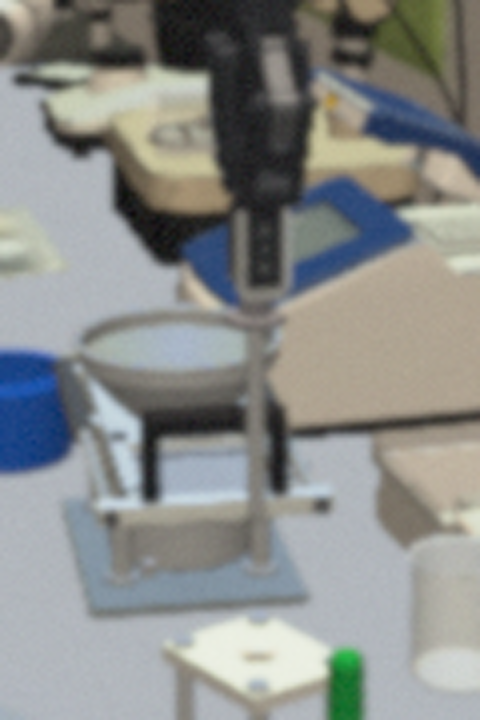

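```bash
python3 - <<'E'
from h import *
S=pickle.load(open("side1.pkl","rb")); p=get_state()["ee_pos"]
print("hole",onplane(S,[(270+258/4-.5,130+657/4-.5)],.1))
for z in (-.012,-.06,-.102): print(z,(proj(S,p+[0,0,z])[0]-[269.5,129.5])*4)
E
```

```text
hole [[ 0.51728649 -0.3222719   0.1       ]]
-0.012 [257.886518   318.64487588]
-0.06 [258.30389496 425.21178168]
-0.102 [258.65954762 515.77763844]
```

Call:
step_arm(motion=[-1.4,-1,-6,0,-1,-1.4,-1,-12,0,-1,-1.4,-1,-18,0,-1,-1.4,-1,-24,0,-1,-1.4,-1,-30,0,-1,-1.4,-1,-34.6,0,-1,-1.4,-1,-34.6,0,-1,-1.4,-1,-34.6,0,-1])

```text
t: 5.9
ee_pos: [0.5773, 0.0237, 0.2768]
orientation: [0.046, -0.044, -0.705, 0.706]
contact_force: [-1.0, -0.4, -0.4]
width: 0.013
```

```bash
python3 - <<'E'
from h import *
f=grab_frame("side"); crop(f,"a6.png",250,100,130,180,4)
f=grab_frame("top"); crop(f,"a7.png",170,150,190,140,4)
delta([.577,.0247,.27])
E
```

```text
t 6.0 pos [0.5775 0.0227 0.2774] toolz [-0.129  -0.9916] tool delta cm [ 0.08  0.74 -0.2 ] F [-0.4  0.3 -0.9] w 0.0133
```

View pics/a6.png

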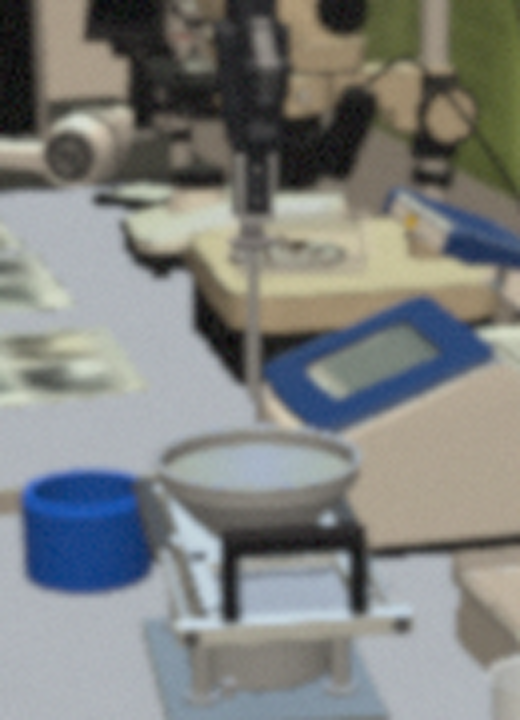

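View pics/a7.png

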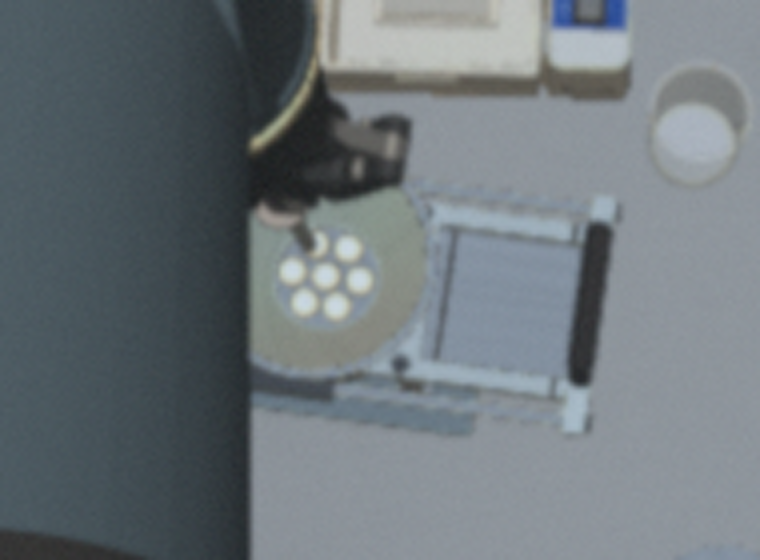

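```bash
python3 - <<'E'
from h import *
T=pickle.load(open("top1.pkl","rb"));S=pickle.load(open("side1.pkl","rb"))
p=get_state()["ee_pos"]; print(p)
a=(169.5+314/4,149.5+248/4); b=(249.5+258/4,99.5+418/4)
print(onplane(T,[a],.175), tri([T,S],[a,b]))
for z in (-.012,-.06,-.102): print(z,(proj(S,p+[0,0,z])[0]-[249.5,99.5])*4,(proj(T,p+[0,0,z])[0]-[169.5,149.5])*4)
E
```

```text
[0.57754939 0.02265917 0.27744114]
[[0.57448919 0.02083762 0.175     ]] [0.57719925 0.02260005 0.16218728]
-0.012 [256.03526387 238.89103289] [282.76532423 195.28950252]
-0.06 [257.3348207  323.24043857] [298.10324508 221.09334266]
-0.102 [258.44662226 395.404435  ] [310.23541158 241.49509507]
```

```bash
python3 - <<'E'
import cv2,numpy as np
a=cv2.imread("pics/a6.png")[330:470,180:340]; b=cv2.imread("pics/a7.png")[180:320,240:400]
cv2.imwrite("pics/a8.png",cv2.resize(np.hstack([a,b]),None,fx=2.5,fy=2.5,interpolation=cv2.INTER_CUBIC))
E
```

```text
(no output)
```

View pics/a8.png

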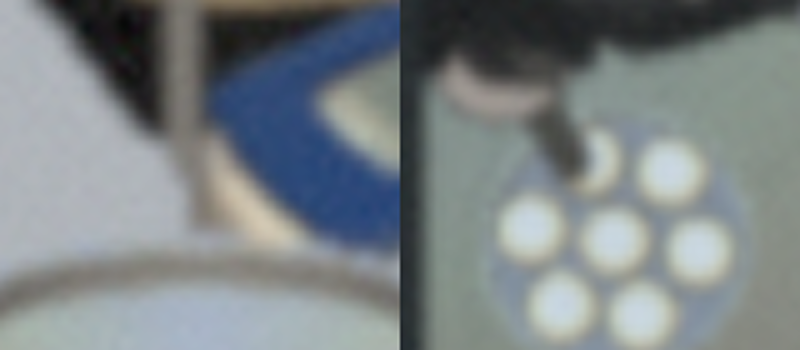

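```bash
python3 - <<'E'
import cv2,numpy as np
a=cv2.imread("pics/a6.png")[140:290,180:330]; b=cv2.imread("pics/a5.png")[200:350,180:330]
cv2.imwrite("pics/a9.png",cv2.resize(np.hstack([a,b]),None,fx=2.6,fy=2.6,interpolation=cv2.INTER_CUBIC))
E
```

```text
(no output)
```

View pics/a9.png

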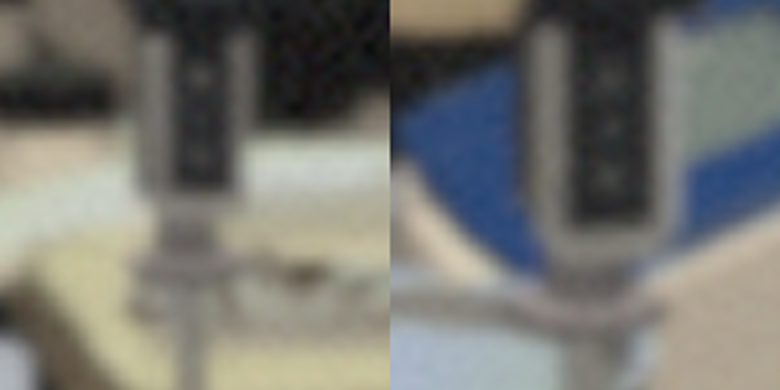

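```bash
python3 - <<'E'
from h import *
o={}
for c in ("side","top"):
    fs=[grab_frame(c) for _ in range(4)]
    m=np.mean([f["pixels"].astype(float) for f in fs],0); f=dict(fs[-1]); f["pixels"]=m.clip(0,255).astype(np.uint8); o[c]=f
    pickle.dump(f,open(c+"2.pkl","wb"))
crop(o["side"],"b1.png",290,140,50,70,8); crop(o["top"],"b2.png",230,195,50,45,14)
delta([.577,.0247,.27])
E
```

```text
t 6.4 pos [0.5779 0.024  0.2784] toolz [-0.1273 -0.9919] tool delta cm [ 0.1   0.84 -0.06] F [-0.5 -0.4  0.5] w 0.0134
```

View pics/b1.png

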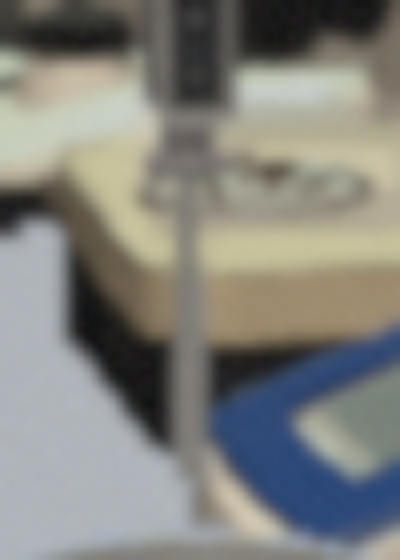

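View pics/b2.png

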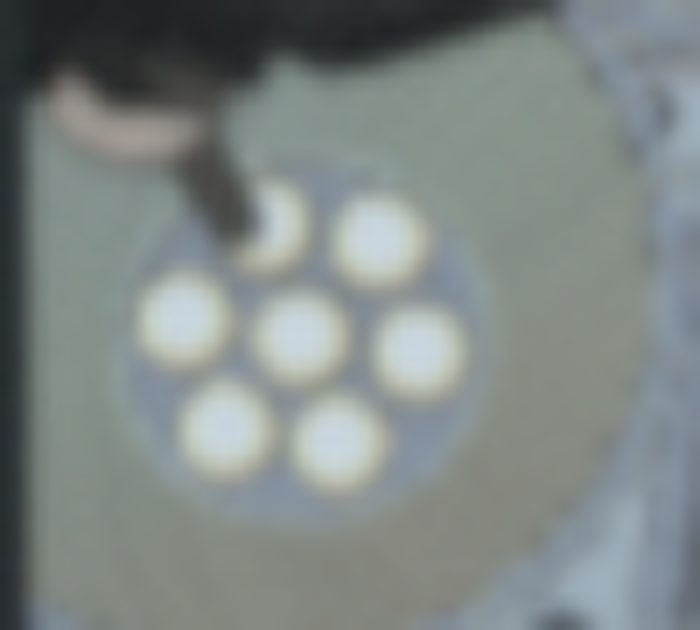

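Call:
step_arm(motion=[2.2,0,0,0,-1,2.2,3,0,0,-1,2.2,5.5,0,0,-1,2.2,5.5,0,0,-1,2.2,5.5,0,0,-1])

```text
t: 7.02
ee_pos: [0.5567, 0.0271, 0.2242]
orientation: [-0.045, 0.045, 0.706, -0.706]
contact_force: [1.0, -0.4, -0.9]
width: 0.0131
```

```bash
python3 - <<'E'
from h import *
f=grab_frame("top"); crop(f,"b3.png",230,195,50,45,14)
f=grab_frame("side"); crop(f,"b4.png",280,150,70,80,7)
delta([.577,.0247,.198])
E
```

```text
t 7.12 pos [0.5568 0.0271 0.2245] toolz [-0.127  -0.9919] tool delta cm [-2.03  2.65 -0.02] F [-0.1 -0.8 -0.4] w 0.013
```

View pics/b3.png

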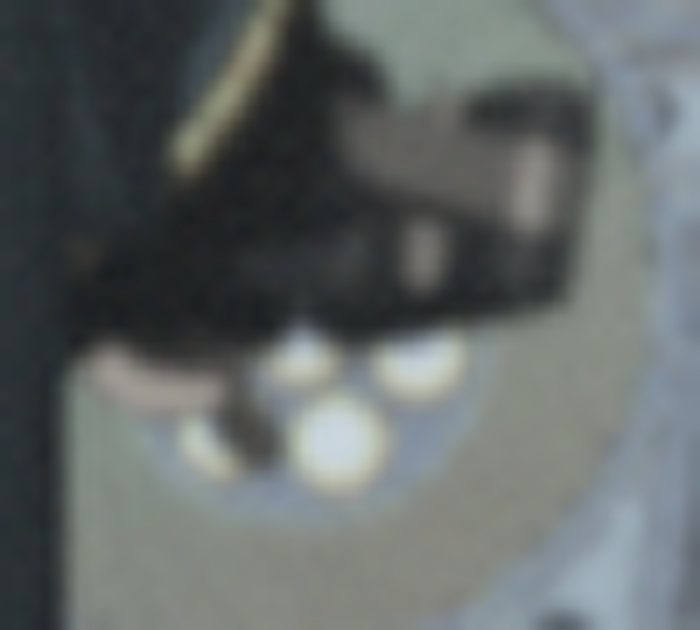

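View pics/b4.png

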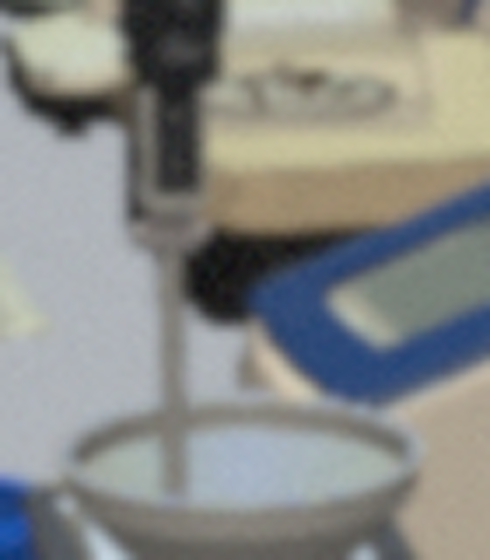

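```bash
python3 - <<'E'
from h import *
T=pickle.load(open("top1.pkl","rb")); p=get_state()["ee_pos"]
for z in (-.1,-.104,-.122,-.127): print(z,(proj(T,p+[0,0,z])[0]-[229.5,194.5])*14)
print(onplane(T,[(229.5+255/14,194.5+450/14)],p[2]-.100))
E
```

```text
-0.1 [257.66853145 435.40693603]
-0.104 [261.28422973 440.66502158]
-0.122 [277.19841656 463.80615306]
-0.127 [281.51826602 470.08720184]
[[0.55471756 0.02743643 0.12445797]]
```

Call:
step_arm(motion=[0,0.7,0,0,-1,0,1.3,0,0,-1,0,1.9,0,0,-1,0,2.4,0,0,-1,0,2.6,0,0,-1,0,2.6,0,0,-1])

```text
t: 7.88
ee_pos: [0.5561, 0.0271, 0.1972]
orientation: [0.045, -0.045, -0.706, 0.706]
contact_force: [-0.7, -0.6, -1.5]
width: 0.013
```

```bash
python3 - <<'E'
from h import *
f=grab_frame("top"); crop(f,"b5.png",230,195,50,45,14)
f=grab_frame("side"); crop(f,"b6.png",280,150,70,80,7)
delta([.577,.0247,.198])
E
```

```text
t 7.97 pos [0.5562 0.0271 0.1975] toolz [-0.1269 -0.9919] tool delta cm [-2.09 -0.05 -0.03] F [ 0.1  0.5 -1. ] w 0.0129
```

View pics/b5.png

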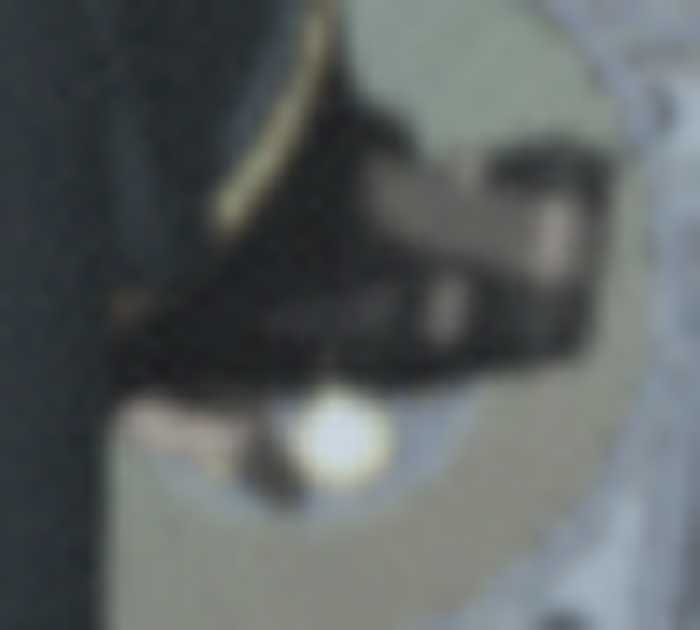

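View pics/b6.png

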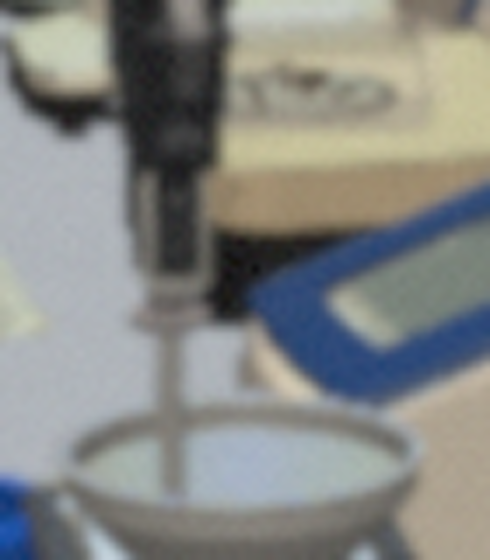

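Call:
step_arm(motion=[-0.3,0,0.77,0,-1,-0.74,0,1.41,0,-1,-1.38,0,1.85,0,-1,-2.15,0,2.0,0,-1,-2.92,0,1.85,0,-1,-3.56,0,1.41,0,-1,-4.0,0,0.77,0,-1,-4.15,0,0,0,-1])

```text
t: 8.98
ee_pos: [0.5956, 0.0219, 0.1965]
orientation: [0.047, -0.043, -0.705, 0.706]
contact_force: [-5.8, -1.2, 1.4]
width: 0.0134
```

```bash
python3 - <<'E'
from h import *
f=grab_frame("top"); crop(f,"b7.png",230,195,50,45,14)
f=grab_frame("side"); crop(f,"b8.png",280,150,70,80,7)
delta([.577,.0247,.198])
E
```

```text
t 9.07 pos [0.5961 0.0229 0.1966] toolz [-0.1253 -0.9921] tool delta cm [ 1.91 -0.14  0.06] F [-4.4 -0.1  0.6] w 0.0132
```

View pics/b7.png

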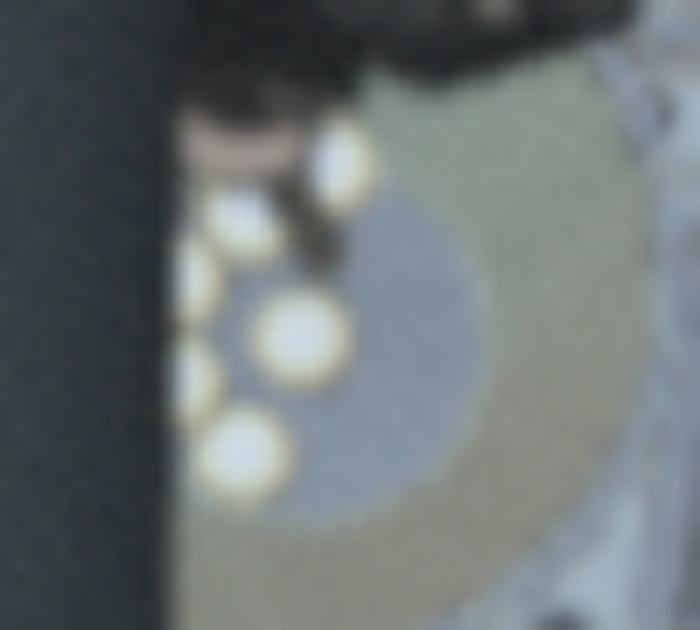

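View pics/b8.png

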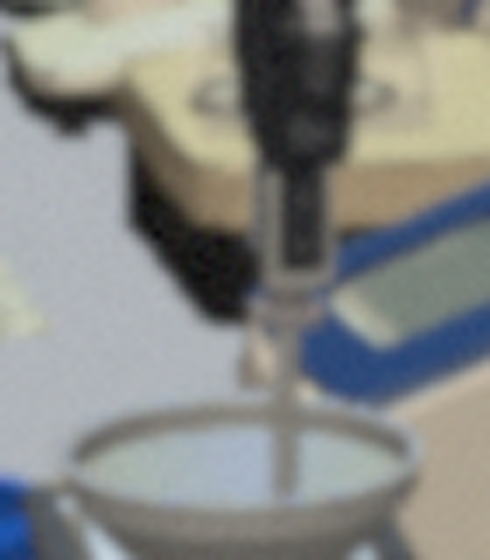

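```bash
python3 - <<'E'
from h import *
T=pickle.load(open("top1.pkl","rb"));S=pickle.load(open("side1.pkl","rb")); p=get_state()["ee_pos"]
for z in (-.014,-.06,-.09,-.104): print(z,(proj(T,p+[0,0,z])[0]-[229.5,194.5])*14,(proj(S,p+[0,0,z])[0]-[279.5,149.5])*7)
print(onplane(T,[(229.5+325/14,194.5+262/14)],.096))
E
```

```text
-0.014 [241.19638652  70.08463387] [296.80849098 315.61123506]
-0.06 [283.89770607 148.39554038] [298.27955981 451.02574616]
-0.09 [309.64967879 195.60731875] [299.22154563 537.71694955]
-0.104 [321.15033724 216.68806386] [299.65654012 577.74426722]
[[0.58842998 0.02168516 0.096     ]]
```

Call:
step_arm(motion=[0.15,0,-0.77,0,-1,0.59,0,-1.41,0,-1,1.23,0,-1.85,0,-1,2.0,0,-2.0,0,-1,2.77,0,-1.85,0,-1,3.41,0,-1.41,0,-1,3.85,0,-0.77,0,-1,4.0,0,0,0,-1], force=110)

```text
t: 10.07
ee_pos: [0.5603, 0.0268, 0.1984]
orientation: [-0.043, 0.047, 0.706, -0.706]
contact_force: [4.4, 0.2, 0.0]
width: 0.0127
```

```bash
python3 - <<'E'
from h import *
f=grab_frame("top"); crop(f,"b9.png",230,195,50,45,14)
f=grab_frame("side"); crop(f,"b10.png",280,150,70,80,7)
p=get_state()["ee_pos"];T=pickle.load(open("top1.pkl","rb"));S=pickle.load(open("side1.pkl","rb"))
for z in (-.014,-.06,-.09,-.104): print(z,(proj(T,p+[0,0,z])[0]-[229.5,194.5])*14,(proj(S,p+[0,0,z])[0]-[279.5,149.5])*7)
delta([.577,.0247,.198])
E
```

```text
-0.014 [203.77849867 329.11845669] [185.81152706 317.17747539]
-0.06 [248.65425125 395.73336264] [188.53744418 453.16368773]
-0.09 [275.6955289  435.86208791] [190.28215184 540.21386205]
-0.104 [287.76668679 453.7725046 ] [191.08761783 580.40507647]
t 10.18 pos [0.5599 0.0267 0.1983] toolz [-0.1275 -0.9918] tool delta cm [-1.72  0.03 -0.02] F [ 4.5 -1.4  0.6] w 0.0128
```

View pics/b9.png

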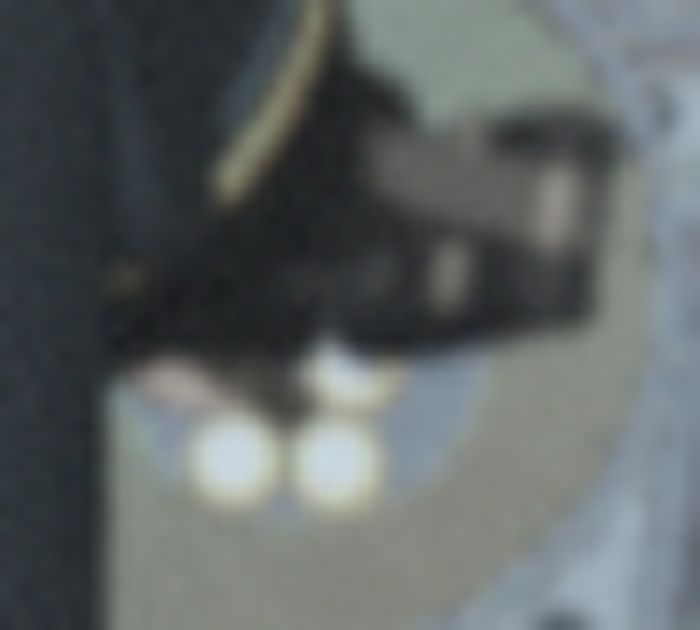

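View pics/b10.png

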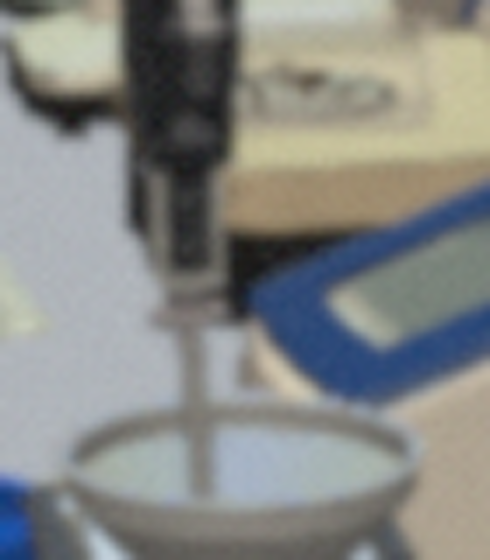

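Call:
step_arm(motion=[-0.34,0,0.69,0,-1,-0.73,0,1.27,0,-1,-1.31,0,1.66,0,-1,-2.0,0,1.8,0,-1,-2.69,0,1.66,0,-1,-3.27,0,1.27,0,-1,-3.66,0,0.69,0,-1,-3.8,0,0,0,-1])

```text
t: 11.18
ee_pos: [0.5923, 0.0222, 0.1958]
orientation: [0.047, -0.042, -0.705, 0.706]
contact_force: [-6.2, -4.4, 1.3]
width: 0.0128
```

Call:
step_arm(motion=[0.14,0,-0.69,0,-1,0.53,0,-1.27,0,-1,1.11,0,-1.66,0,-1,1.8,0,-1.8,0,-1,1.8,0,-1.8,0,-1])

```text
t: 11.8
ee_pos: [0.5775, 0.0381, 0.1964]
orientation: [0.047, -0.044, -0.704, 0.708]
contact_force: [-2.5, -9.9, 0.8]
width: 0.0128
```

```bash
cat >> h.py <<'E'
def look(n1=None,r1=None,n2=None,r2=None,zs=()):
    p=get_state()["ee_pos"]
    for c,n,r in (("top",n1,r1),("side",n2,r2)):
        if n:
            f=grab_frame(c); crop(f,n,*r); pickle.dump(f,open("last_"+c+".pkl","wb"))
            for z in zs: print(c,z,((proj(f,p+[0,0,z])[0]-[r[0]-.5,r[1]-.5])*r[4]).round(0))
E
python3 - <<'E'
from h import *
look("b11.png",(230,195,50,45,14),"b12.png",(280,150,70,80,7),(-.014,-.06,-.104))
delta([.577,.0247,.198])
E
```

```text
top -0.014 [125. 204.]
top -0.06 [173. 276.]
top -0.104 [215. 339.]
side -0.014 [229. 309.]
side -0.06 [231. 444.]
side -0.104 [233. 570.]
t 11.9 pos [0.5777 0.0381 0.1963] toolz [-0.1291 -0.9916] tool delta cm [-0.11 -0.16  1.34] F [ -3.3 -10.5   1.2] w 0.0126
```

View pics/b11.png

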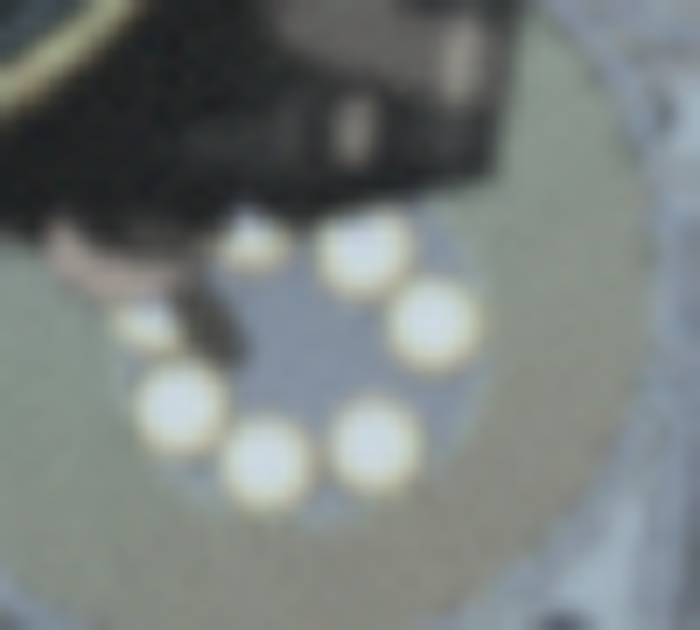

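View pics/b12.png

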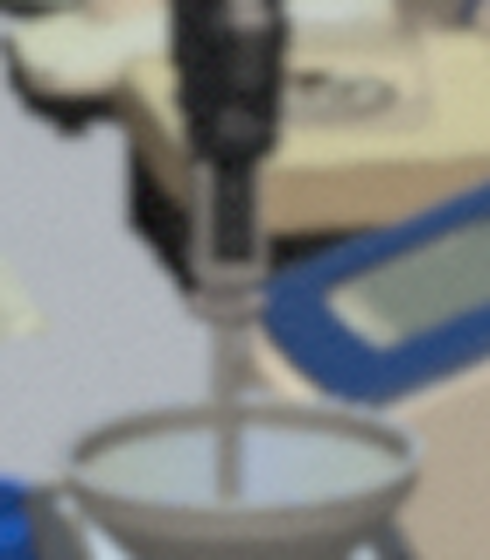

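Call:
step_arm(motion=[0,0,1.0,0,-1,0,-1,1.8,0,-1,0,-5,1.8,0,-1,0,-8,1.8,0,-1,0,-8,1.8,0,-1])

```text
t: 12.52
ee_pos: [0.5787, 0.0246, 0.2802]
orientation: [-0.043, 0.047, 0.706, -0.705]
contact_force: [0.5, -0.2, -0.7]
width: 0.013
```

```bash
python3 - <<'E'
from h import *
look("c1.png",(220,180,60,55,12),"c2.png",(280,120,70,90,8),(-.014,-.06,-.104))
delta([.577,.0247,.198])
E
```

```text
top -0.014 [234. 217.]
top -0.06 [279. 292.]
top -0.104 [318. 356.]
side -0.014 [274. 313.]
side -0.06 [277. 475.]
side -0.104 [279. 626.]
t 12.62 pos [0.5772 0.0244 0.2773] toolz [-0.1267 -0.9919] tool delta cm [ 0.02  7.93 -0.02] F [-0.5  0.4 -1.4] w 0.0128
```

View pics/c1.png

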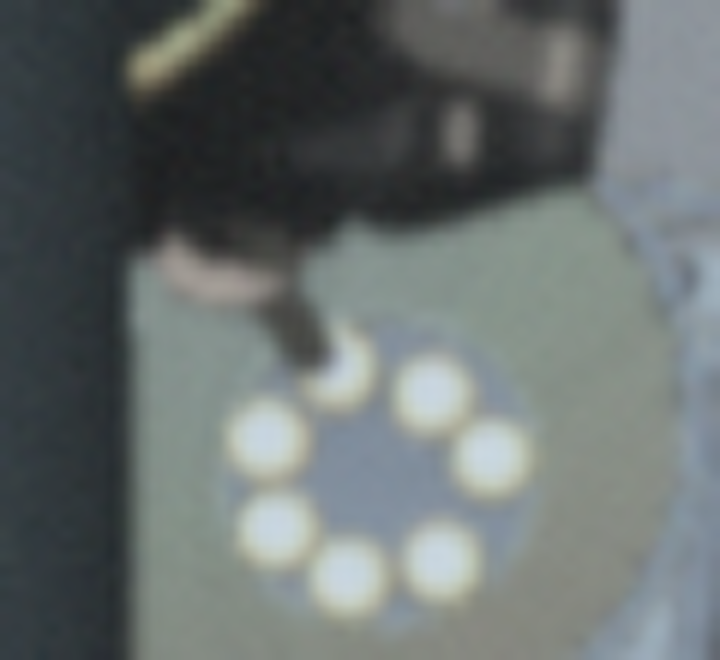

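View pics/c2.png

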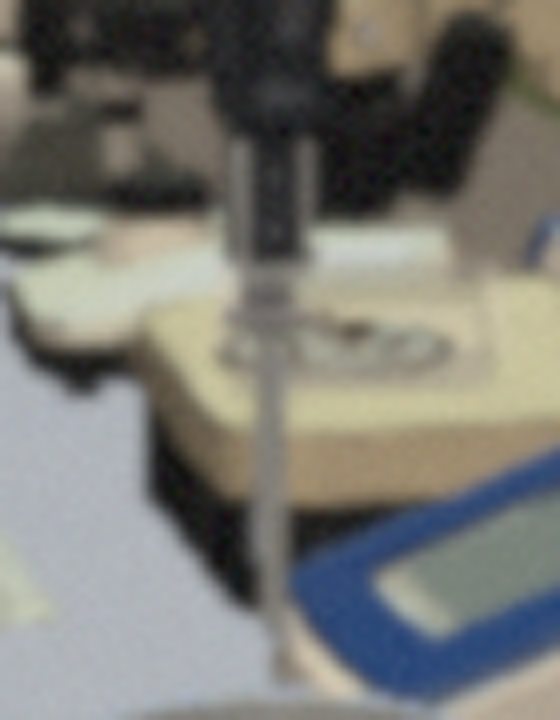

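Call:
step_arm(motion=[1.35,0,6,0,-1,1.35,0,12,0,-1,1.35,0,18,0,-1,1.35,0,24,0,-1,1.35,0,30,0,-1,1.35,0,34.6,0,-1,1.35,0,34.6,0,-1,1.35,0,34.6,0,-1])

```text
t: 13.62
ee_pos: [0.52, -0.3163, 0.2762]
orientation: [-0.045, 0.044, 0.706, -0.705]
contact_force: [0.3, 0.6, -0.4]
width: 0.0125
```

Call:
step_arm(motion=[0,4,0,0,-1,0,5.5,0,0,-1,0,5.5,0,0,-1,0,5.5,0,0,-1])

```text
t: 14.12
ee_pos: [0.5209, -0.3171, 0.2234]
orientation: [0.044, -0.045, -0.706, 0.706]
contact_force: [-0.3, 1.0, -0.6]
width: 0.0125
```

```bash
python3 - <<'E'
from h import *
look("c3.png",(380,215,60,55,12),"c4.png",(290,190,80,120,6),(-.014,-.06,-.104))
delta([.5204,-.3172,.1139])
E
```

```text
top -0.014 [609. 274.]
top -0.06 [539. 321.]
top -0.104 [478. 362.]
side -0.014 [272. 270.]
side -0.06 [273. 419.]
side -0.104 [273. 557.]
t 14.22 pos [ 0.5208 -0.3173  0.2235] toolz [-0.1267 -0.9919] tool delta cm [ 6.000e-02  1.096e+01 -1.000e-02] F [-0.1 -0.5  0.3] w 0.0128
```

View pics/c3.png

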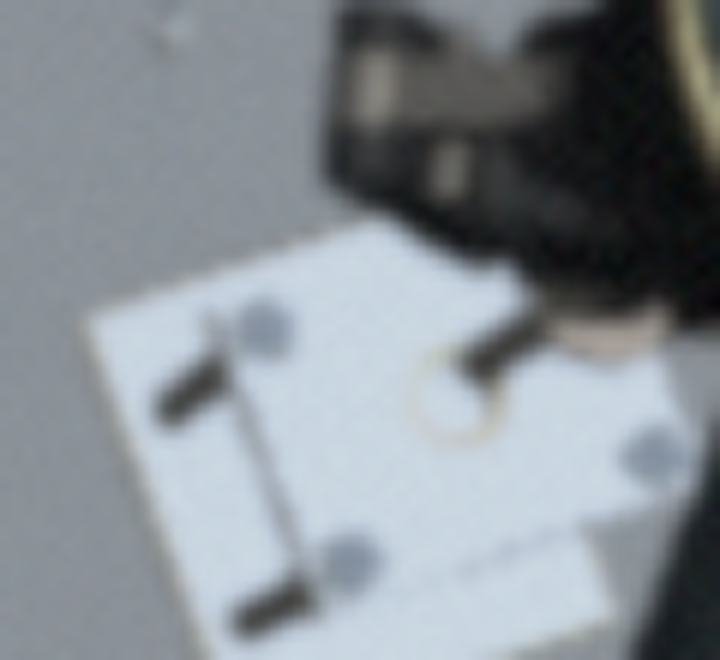

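View pics/c4.png

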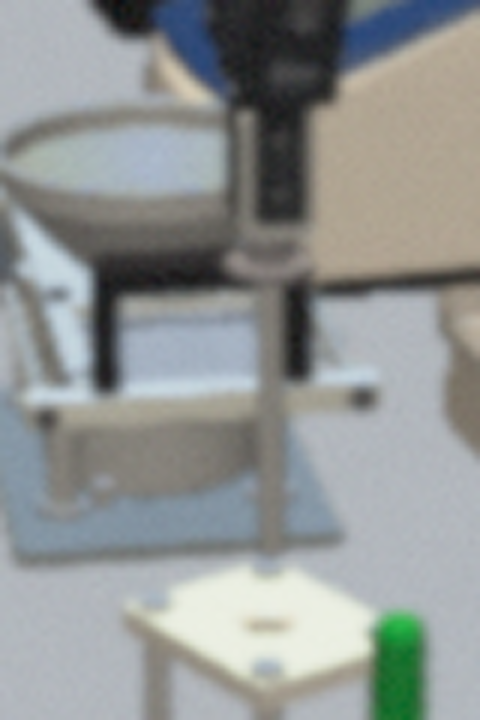

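Call:
step_arm(motion=[0.1,0.8,0.1,0,-1,0.1,1.4,0.1,0,-1,0.1,1.4,0.1,0,-1])

```text
t: 14.6
ee_pos: [0.5187, -0.3178, 0.2076]
orientation: [-0.045, 0.045, 0.706, -0.705]
contact_force: [-0.3, -0.5, -0.9]
width: 0.0125
```

```bash
python3 - <<'E'
from h import *
look("c5.png",(400,230,35,35,18),"c6.png",(310,260,50,50,12),(-.014,-.06,-.104))
delta([.5204,-.3172,.1139])
E
```

```text
top -0.014 [524. 187.]
top -0.06 [423. 255.]
top -0.104 [334. 314.]
side -0.014 [ 292. -193.]
side -0.06 [293. 101.]
side -0.104 [294. 376.]
t 14.7 pos [ 0.5191 -0.318   0.2082] toolz [-0.1269 -0.9919] tool delta cm [-0.12  9.43 -0.09] F [ 0.3 -0.5 -0.2] w 0.0129
```

View pics/c5.png

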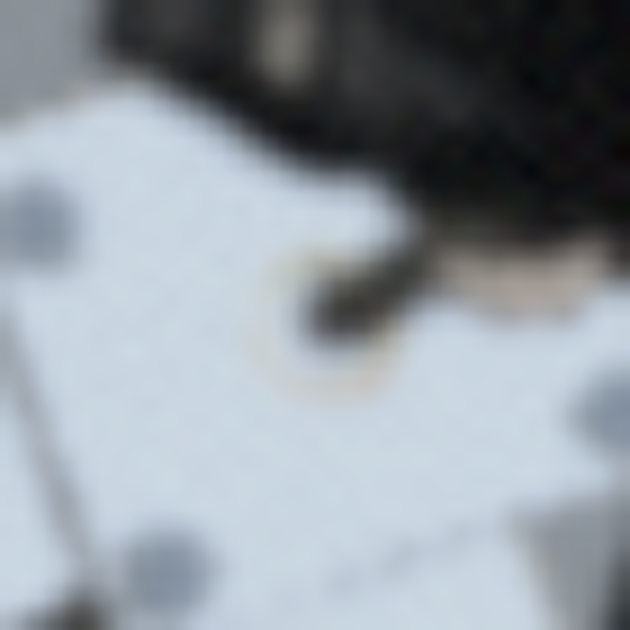

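View pics/c6.png

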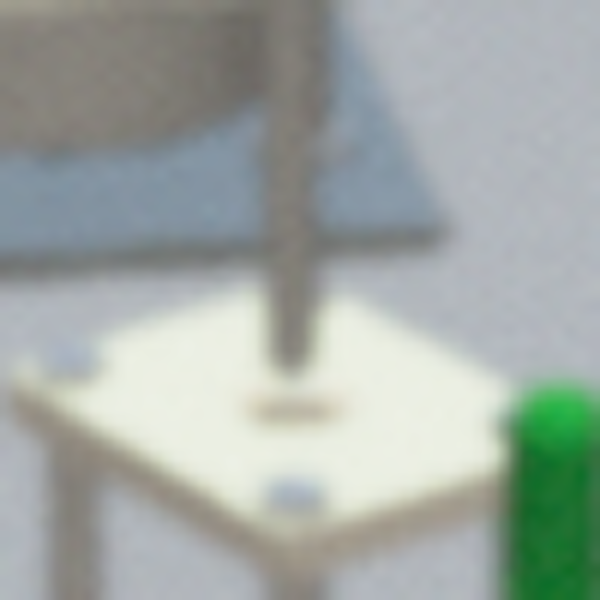

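Call:
step_arm(motion=[0,1,0,0,-1,0,3,0,0,-1,0,6,0,0,-1,0,8.5,0,0,-1,0,9.3,0,0,-1,0,9.3,0,0,-1])

```text
t: 15.45
ee_pos: [0.519, -0.318, 0.1153]
orientation: [-0.045, 0.045, 0.706, -0.706]
contact_force: [0.9, -0.2, -1.2]
width: 0.0126
```

```bash
python3 - <<'E'
from h import *
look("c7.png",(400,220,50,50,12),"c8.png",(300,210,80,110,6),(-.014,-.06,-.104))
delta([.5204,-.3172,.1139])
E
```

```text
top -0.014 [221. 329.]
top -0.06 [165. 366.]
top -0.104 [115. 399.]
side -0.014 [208. 495.]
side -0.06 [209. 634.]
side -0.104 [209. 764.]
t 15.55 pos [ 0.5193 -0.3182  0.1157] toolz [-0.1269 -0.9919] tool delta cm [-0.09  0.18 -0.11] F [-0.2 -0.5 -0.6] w 0.0126
```

View pics/c8.png

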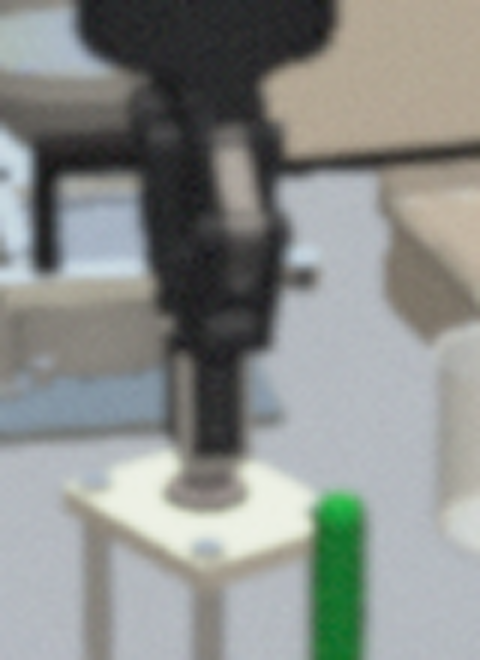

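Call:
step_arm(motion=[0,0.1,0,0,-0.3,0,0.1,0,0,0.2,0,0.1,0,0,0.5,0,0.1,0,0,0.5,0,-3,0,0,0.5,0,-7,0,0,0.5,0,-10,0,0,0.5,0,-10,0,0,0.5], force=40)

```text
t: 16.55
ee_pos: [0.5202, -0.3187, 0.2178]
orientation: [0.043, -0.047, -0.705, 0.706]
contact_force: [0.4, 0.8, -0.4]
width: 0.0641
```

```bash
python3 - <<'E'
from h import *
look("c9.png",(390,210,70,60,10),"c10.png",(300,210,80,130,6))
delta([.559,-.111,.215])
E
```

```text
t 16.65 pos [ 0.5189 -0.3178  0.2151] toolz [-0.1268 -0.9919] tool delta cm [-1.350e+00  1.000e-02 -2.103e+01] F [ 0.   0.7 -0.4] w 0.0641
```

View pics/c10.png

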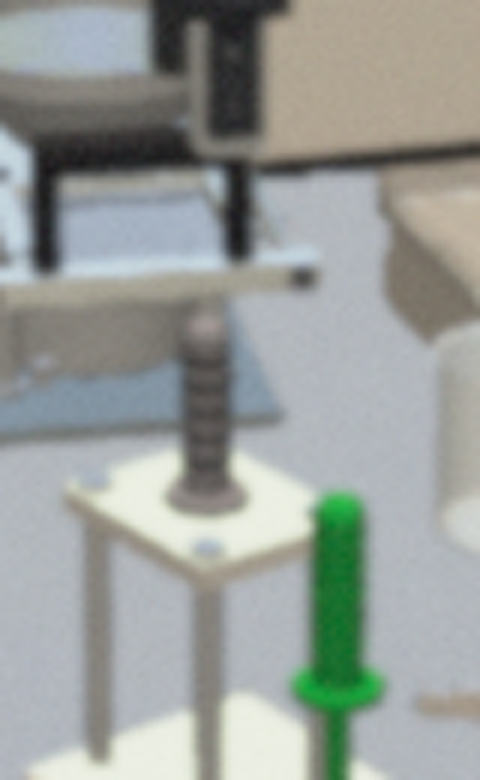

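View pics/c9.png

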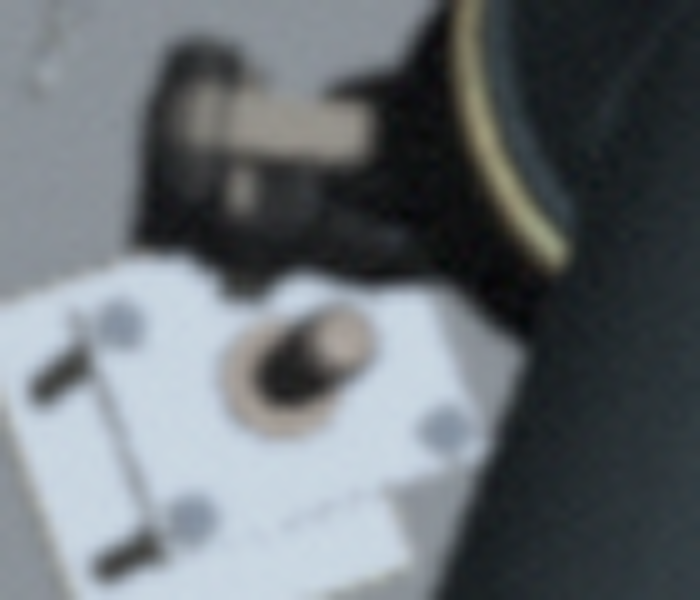

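Call:
step_arm(motion=[-1.3,0,-6,0,0.5,-1.3,0,-12,0,0.5,-1.3,0,-18,0,0.5,-1.3,0,-21,0,0.5,-1.3,0,-21,0,0.5,-1.3,0,-21,0,0.5])

```text
t: 17.4
ee_pos: [0.558, -0.1122, 0.2145]
orientation: [0.046, -0.045, -0.705, 0.706]
contact_force: [0.4, -0.1, 0.4]
width: 0.064
```

```bash
python3 - <<'E'
from h import *
look("d1.png",(250,170,100,100,7),"d2.png",(270,140,90,120,6))
delta([.559,-.111,.117])
E
```

```text
t 17.5 pos [ 0.5581 -0.1129  0.2148] toolz [-0.1289 -0.9917] tool delta cm [-0.07  9.78 -0.2 ] F [-0.4 -0.6 -0.1] w 0.0639
```

View pics/d1.png

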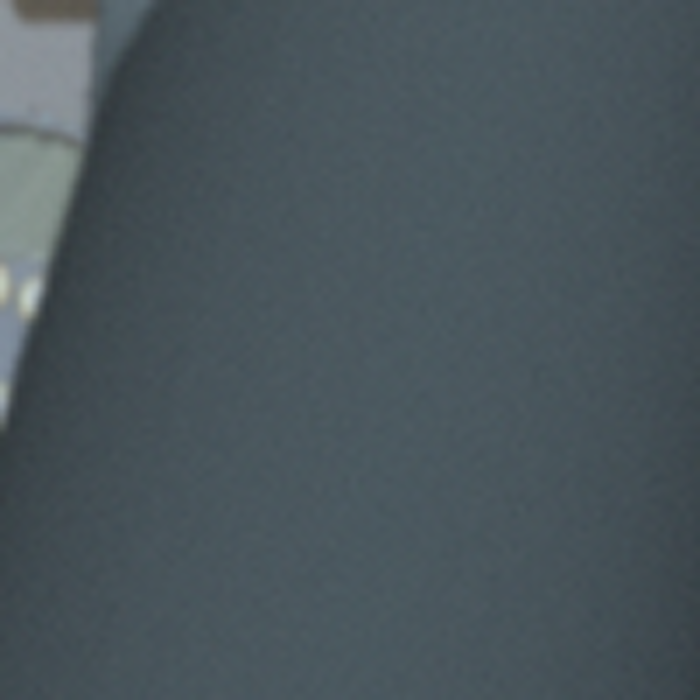

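View pics/d2.png

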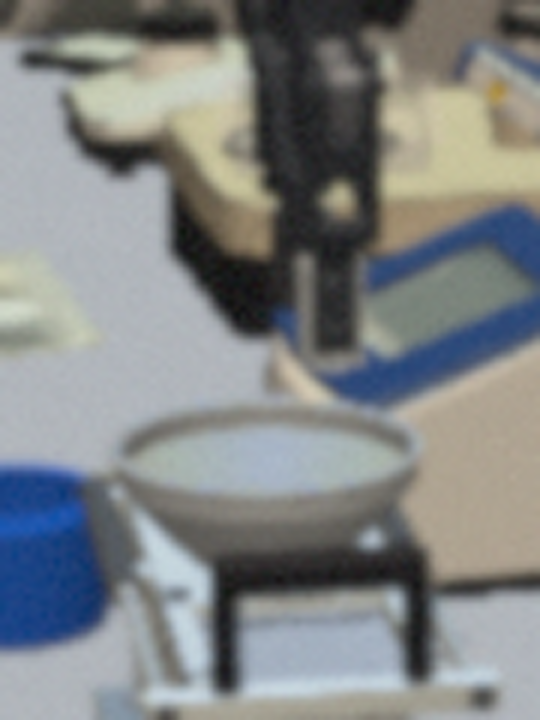

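Call:
step_arm(motion=[-0.1,4,-0.15,0,0.5,-0.1,8,-0.15,0,0.5,-0.1,9.7,-0.15,0,0.5,-0.1,9.7,-0.15,0,0.5,-0.1,9.7,-0.15,0,0.5])

```text
t: 18.12
ee_pos: [0.5601, -0.1109, 0.119]
orientation: [0.045, -0.046, -0.706, 0.706]
contact_force: [-0.2, -0.7, 0.6]
width: 0.0643
```

```bash
python3 - <<'E'
from h import *
look(None,None,"d3.png",(270,170,90,100,7))
delta([.5595,-.1112,.117])
E
```

```text
t 18.18 pos [ 0.5604 -0.1106  0.1193] toolz [-0.1277 -0.9918] tool delta cm [0.08 0.23 0.07] F [ 0.3 -0.6  0.5] w 0.064
```

View pics/d3.png

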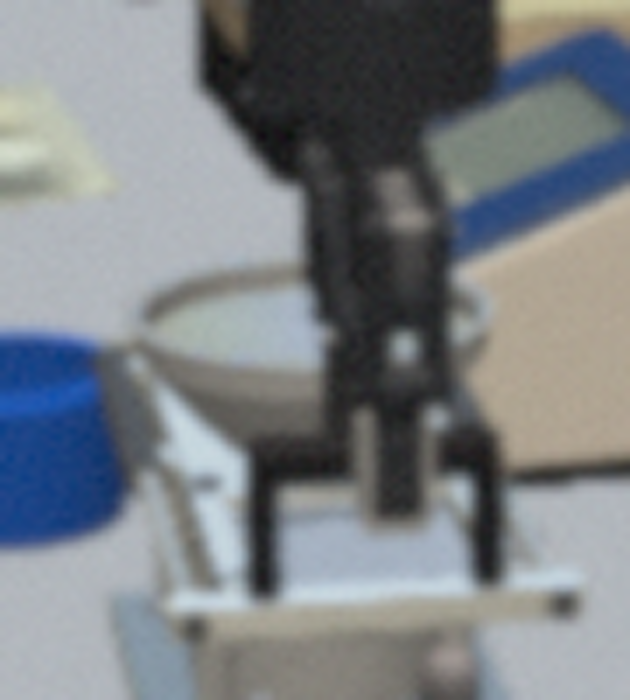

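Call:
step_arm(motion=[0,0.2,0,0,-1,0,0.2,0,0,-1,0,0.2,0,0,-1,0,0.2,0,0,-1,0,0.2,0,0,-1,0,0.2,0,0,-1,0,0.2,0,0,-1], force=80)

```text
t: 19.05
ee_pos: [0.5597, -0.1113, 0.1168]
orientation: [0.045, -0.046, -0.705, 0.706]
contact_force: [-2.5, -5.0, 5.5]
width: 0.0128
```

```bash
python3 - <<'E'
from h import *
look(None,None,"d4.png",(270,170,90,100,7))
delta([.5595,-.1112,.117])
E
```

```text
t 19.1 pos [ 0.5597 -0.1113  0.1169] toolz [-0.1281 -0.9918] tool delta cm [ 0.03 -0.01 -0.01] F [-1.9 -5.1  5.5] w 0.0128
```

View pics/d4.png

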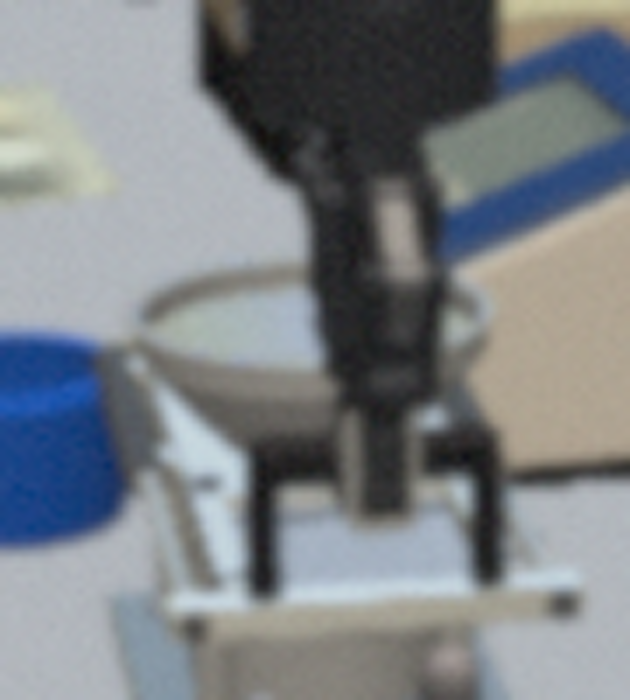

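Call:
step_arm(motion=[0,0,1,0,-1,0,0,2,0,-1,0,0,3,0,-1,0,0,4,0,-1,0,0,5,0,-1,0,0,6,0,-1,0,0,6.2,0,-1,0,0,6.2,0,-1], force=100)

```text
t: 20.1
ee_pos: [0.5521, -0.1691, 0.1168]
orientation: [-0.045, 0.044, 0.707, -0.705]
contact_force: [-2.9, 8.6, 11.1]
width: 0.0123
```

```bash
python3 - <<'E'
from h import *
look("e1.png",(190,170,150,110,5),"e2.png",(270,180,100,100,7))
p=delta([.5518,-.1728,.117])
E
```

```text
t 20.2 pos [ 0.5521 -0.1689  0.1168] toolz [-0.1254 -0.9921] tool delta cm [-0.02 -0.02  0.39] F [-2.3  7.4 10.1] w 0.012
```

View pics/e1.png

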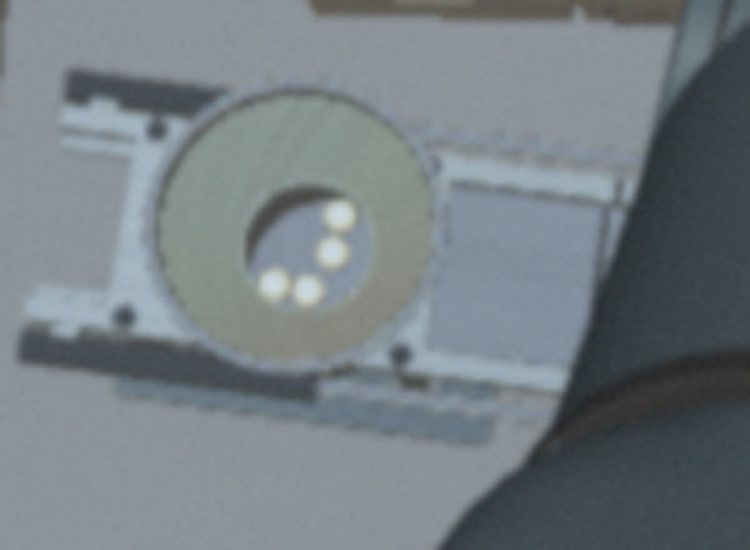

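View pics/e2.png

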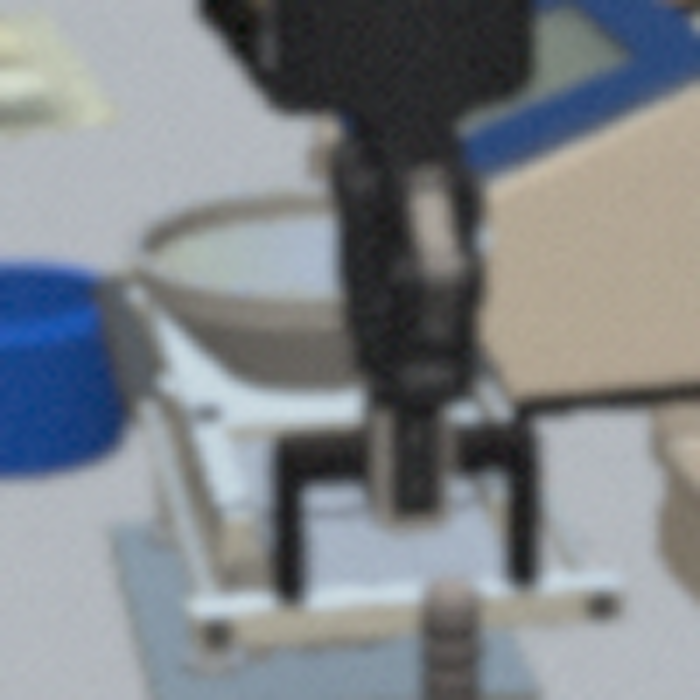

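Call:
step_arm(motion=[0,0,0.2,0,-1,0,0,0.4,0,-1,0,0,0.4,0,-1])

```text
t: 20.58
ee_pos: [0.5516, -0.1727, 0.1168]
orientation: [-0.044, 0.044, 0.707, -0.705]
contact_force: [-2.4, 8.5, 10.0]
width: 0.012
```

```bash
python3 - <<'E'
from h import *
look("e3.png",(280,195,50,50,14),"e4.png",(300,210,60,60,12))
crop(pickle.load(open("last_top.pkl","rb")),"e5.png",215,190,60,55,12)
delta([.5518,-.1728,.117])
T=pickle.load(open("last_top.pkl","rb"))
print([(proj(T,X)[0]-[279.5,194.5])*14 for X in ([.60123,-.10324,.096],[.5215,-.0930,.096])])
E
```

```text
t 20.68 pos [ 0.5516 -0.1727  0.1169] toolz [-0.1252 -0.9921] tool delta cm [-0.02 -0.01  0.01] F [-3.   8.3  9.6] w 0.0121
[array([470.40777355, 182.00361241]), array([397.5943841, 714.095729 ])]
```

View pics/e3.png

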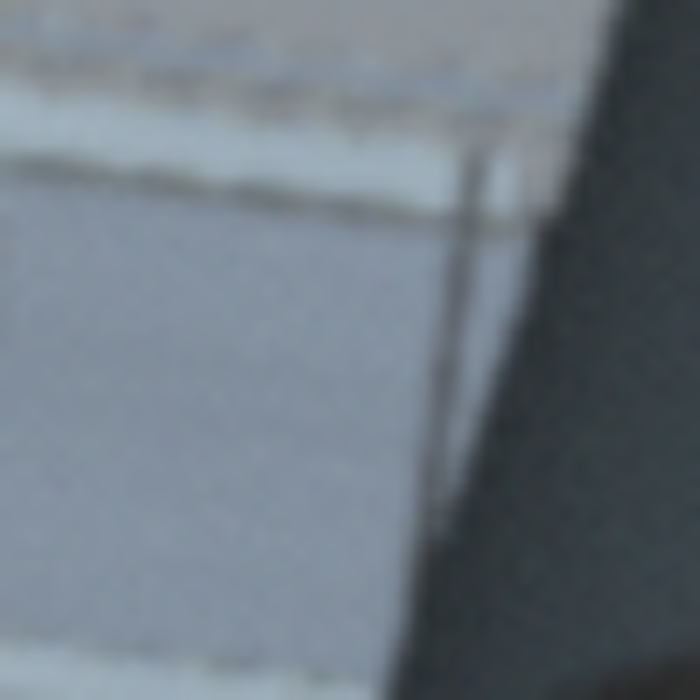

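View pics/e4.png

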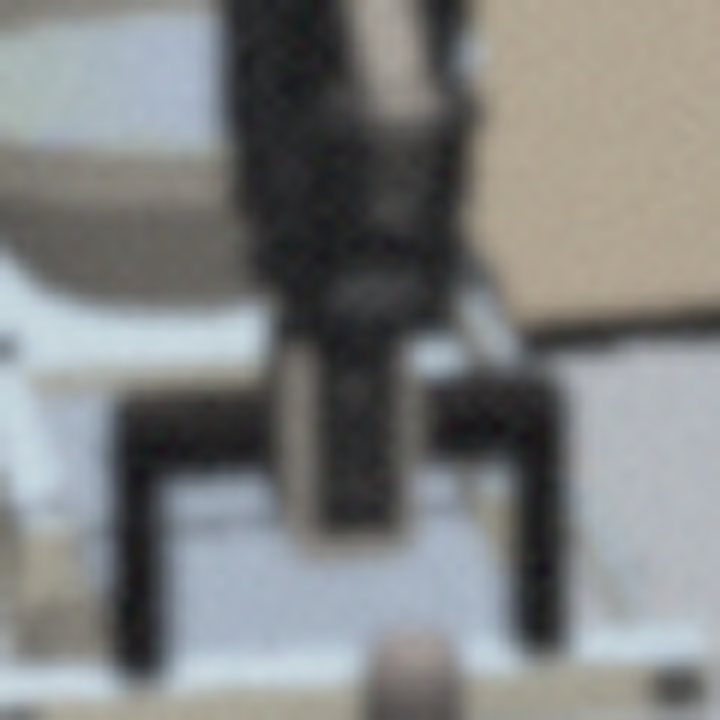

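View pics/e5.png

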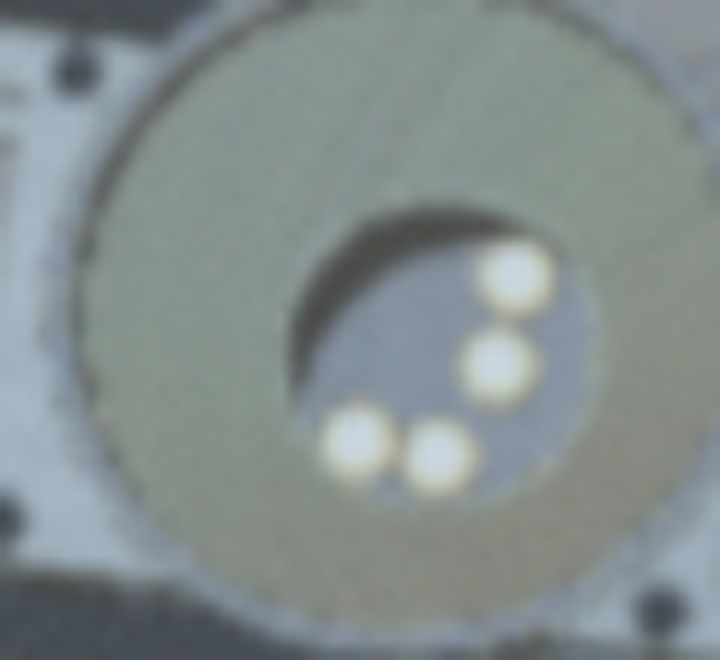

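```bash
python3 - <<'E'
from h import *
T=pickle.load(open("last_top.pkl","rb"))
a=np.array([.60123,-.10324,.096]);b=np.array([.5215,-.0930,.096])
for k in (-.05,0,.1,.3,.5,.7):
  X=a+k*(b-a); X[2]=.0905; print(k,((proj(T,X)[0]-[279.5,194.5])*14).round(0))
g=cv2.cvtColor(cv2.imread("pics/e3.png"),cv2.COLOR_BGR2GRAY).astype(float)
for y in range(150,540,20):
  r=g[y-3:y+4].mean(0); xs=np.arange(380,500); 
  lim=500 if y<260 else int(540-(y-220)*.34*1.05)-30
  seg=r[390:lim]; i=390+seg.argmin(); print(y,i,round(seg.min()))
c=np.array([.577,.0247])
print("TCP travel", np.linalg.norm(get_state()["ee_pos"][:2]-[.5597,-.1113]))
E
```

```text
-0.05 [474. 164.]
0 [470. 190.]
0.1 [463. 243.]
0.3 [449. 348.]
0.5 [434. 453.]
0.7 [420. 559.]
150 477 127
170 474 115
190 471 113
210 468 109
230 468 102
250 461 108
270 458 102
290 456 100
310 454 102
330 452 105
350 450 105
370 445 98
390 443 99
410 441 102
430 434 105
450 426 109
470 419 113
490 412 125
510 405 132
530 398 135
TCP travel 0.061917188259843
```

Call:
step_arm(motion=[0,0,0,0,-1,0,0,0,0,-1,0,0,0,0,-1,0,0,0,0,-1,0,0,0,0,-1,0,0,0,0,-1])

```text
t: 21.42
ee_pos: [0.5516, -0.1726, 0.1169]
orientation: [-0.044, 0.044, 0.707, -0.705]
contact_force: [-3.2, 8.0, 9.7]
width: 0.0127
```

```bash
python3 - <<'E'
from h import *
f=grab_frame("top"); cv2.imwrite("pics/f1.png",f["pixels"]); C=-np.array(f["R"]).T@f["t"]; print(C)
r=look_for(f,"ball_0_center"); print([(np.round(q["point"],3),round(q["conf"],2)) for q in r])
crop(f,"f3.png",280,195,50,50,14)
f=grab_frame("side"); crop(f,"f2.png",240,200,130,120,6)
delta([.5518,-.1728,.117])
E
```

```text
[ 0.37567274 -0.10080527  1.07133616]
[]
t 21.57 pos [ 0.5516 -0.1726  0.1168] toolz [-0.1252 -0.9921] tool delta cm [-0.02 -0.02  0.01] F [-2.9  7.6  9.5] w 0.0125
```

View pics/f1.png

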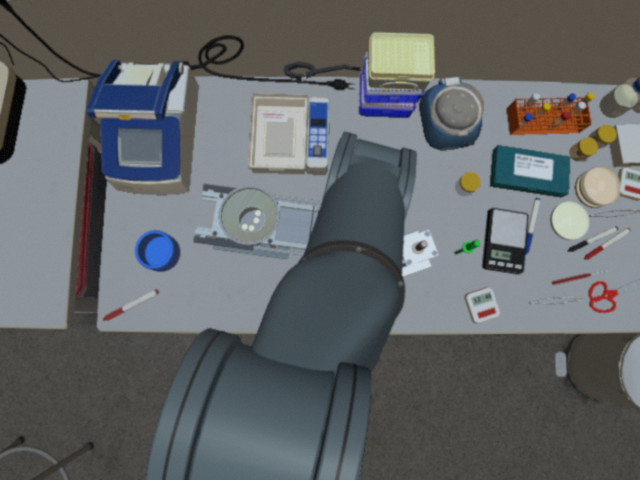

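View pics/f2.png

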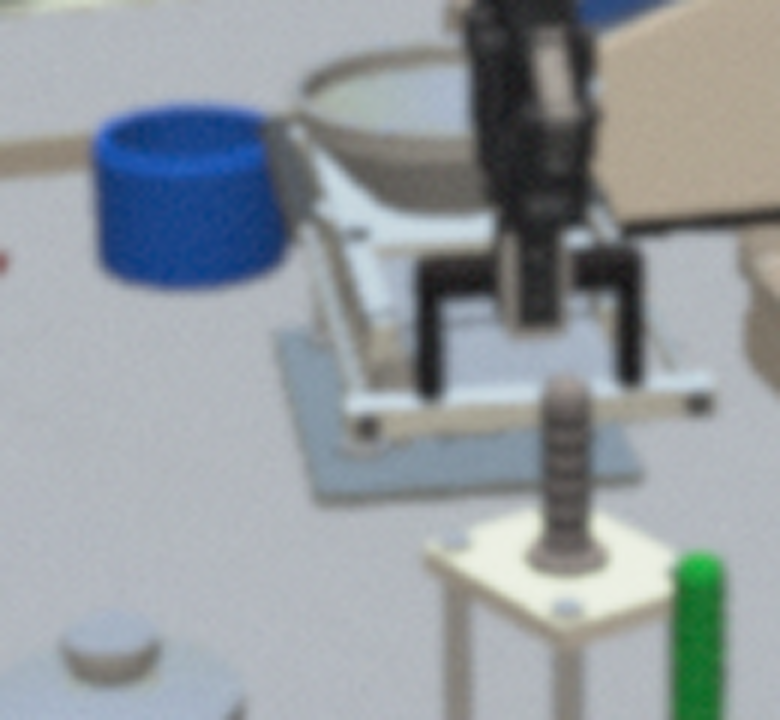

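View pics/f3.png

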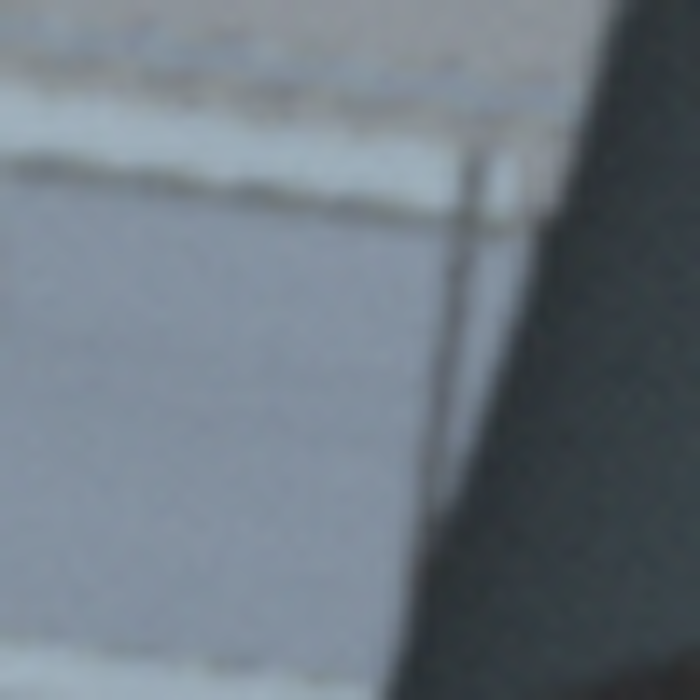

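```bash
python3 - <<'E'
from h import *
S=grab_frame("side")
c=np.array([.577,.0247,0]); th=np.linspace(0,2*np.pi,25)
pts=[]
for z in (.01,.07):
    pts+=list(proj(S,c+np.c_[.043*np.cos(th),.043*np.sin(th),0*th+z]))
S0=pickle.load(open("side0.pkl","rb"))
crop(S0,"g0.png",280,205,80,80,5,pts); crop(S,"g1.png",280,205,80,80,5,pts)
a=cv2.imread("pics/g0.png");b=cv2.imread("pics/g1.png"); cv2.imwrite("pics/g.png",np.hstack([a,b]))
T=pickle.load(open("last_top.pkl","rb"))
r=[(515,275),(497,365),(358,442),(438,457)]
print(onplane(T,[(214.5+x/12,189.5+y/12) for x,y in r],.0235)-c)
E
```

```text
[[ 0.02910998 -0.00433676  0.0235    ]
 [ 0.01208281 -0.00141049  0.0235    ]
 [-0.00253383  0.02392945  0.0235    ]
 [-0.00527166  0.00906922  0.0235    ]]
```

View pics/g.png

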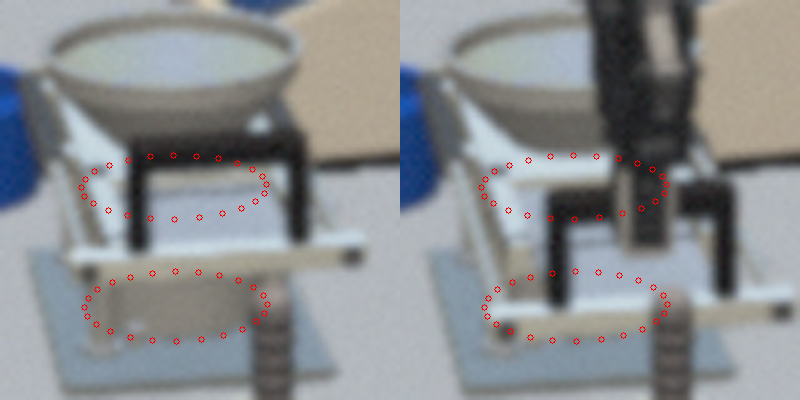

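```bash
python3 - <<'E'
from h import *
print(finish_job()); delta([.5518,-.1728,.117])
E
```

```text
the job is handed in; nothing more can be done
None
the job is handed in; nothing more can be done
```

I handed the job in at about 21.6 s, with the gripper still holding the slide at the mark.

**What I did:** I took the grey rod, not the green one, out of its stand. I stirred the balls about 1¾ turns near the slide's surface. Afterwards the six-plus-one pattern had become one ring of seven separate balls. I hung the rod back in the stand and pulled the slide out by its handle.

**What the last checks showed:**
- **Slide:** the gripper travelled 61.9 mm from the closed position. In the top picture the index line lies on the line between the marks to within about 0.3 mm, on the part the arm leaves visible. The springs pull at about 8 N and the slide does not creep.
- **Rod:** it hangs upright with its collar on the plate.
- **Balls:** none are left in the hopper, and none show on the base or the table.

**What I could not confirm:**
- **Ball count:** only four of the seven can be seen in the jar through the opening. The other three must be in the part of the jar floor hidden from the top camera.
- **Networks:** the final network search for balls found nothing, so I judged the balls by eye.
- **Jar:** the pulled-out slide hides it from the side camera. That it has not moved is inferred from where the visible balls lie.
- **Lid and beaker:** I never approached either one. The lid was in place in the last side view, but the arm hid the beaker in the final top picture.

While stirring, the rod tilted a few degrees in the grip under the load of the balls. It was straight again before I hung it back.

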